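Turn the hull to its index and point out which deadeye goes where

ROBOT

A 6-joint arm with a two-finger parallel gripper is mounted at the origin on the work surface. World frame = base frame: x ahead of the robot, y to its left, z up, the work surface at z = 0. Lengths are in m, angles in rad, forces in N, time in s.
With the tool pointing down it reaches from about 0.35 to 0.975 m from the base axis. Payload 17.4 kg.
Tool frame: the origin (TCP) lies at the very end of the fingers, on their centre line; the grasp point (between the pads) lies grip_depth behind it (grip_depth is the distance from the TCP to the grasp point, in m); z points along the fingers, y is the direction in which the jaws open and shut (so a half turn about z gives the same grasp; the last joint's range is limited). The gripper opens to 85 mm and grips with 20 to 120 N. Pads are 22 mm wide; open, the fingers measure 114 mm over their backs; the gripper's body (76 mm by 85 mm) begins 54 mm behind the grasp point. The pads swing forward as they close: fully open they stand 13 mm farther back than shut.
Start: joints at [1.113, 0.116, 1.442, -0, 1.584, -0.038], TCP at [0.275, 0.616, 0.231] pointing down, gripper open.
Joint ranges: [-2.83, 2.83], [-0.83, 2.19], [0.07, 2.5], [-1.14, 4.28], [0.01, 3], [-2.97, 2.97]. Speed limits (rad/s): [1.89, 1.89, 2.22, 3.14, 3.14, 3.14].

INTERFACE

Orientations are given as [roll, pitch, yaw] about the fixed x, y, z axes, in that order (R = Rz(yaw) Ry(pitch) Rx(roll)).
In Python, from rig import read_state, capture, sign_off, grip_depth gives the robot as it stands.
- The arm moves only by the tool play_rows, never from a script. Its argument "commands" is a list of rows, each an object of numbers: "tx", "ty", "tz": the shift along the tool's x, y, z in units of 30 mm (1.0 is 30 mm); "rx", "ry", "rz": the turn, a rotation vector about the tool's x, y, z in units of 6 degrees (1.0 is 6 degrees); "claw": the finger opening in mm, from 0 to 85.4. In form: [{"tx": .., "ty": .., "tz": .., "rx": .., "ry": .., "rz": .., "claw": ..}, ...]. A call has 1 to 10 rows; each row shifts and turns the commanded pose from where the row before left it, along the tool's axes as they then stand; what a row does not reach is not made up. A row lasts 1/12 s, in which the tool goes at most 41.7 mm and 7.16 degrees, less where a joint would pass 70% of its speed; a pose out of reach is approached as far as the arm can. A call is refused whole if a number of a shift passes 1 or a number of a turn 1, either way. A call with a gripper value outside its range is refused whole. The fingers move at their own pace and stop on an object; "newtons" is the grip in N (left out, the last holds). Time passes only in rows, so rows that do not move let the fingers close. It gives the time, the measured TCP pose, the force and the opening at its end, in the units of the state.
- read_state(): the state, without advancing time (a new reading comes with each control period).
- capture(name): name is "scene" or "top" or "wrist"; returns a dict with "color" (420x560x3 uint8, red, green, blue), "mtx" (3x3 intrinsics, pixels), "dist_coeffs" ([k1, k2, p1, p2, k3] as OpenCV has them; the pictures are not rectified), "view" (4x4, takes a point from world to camera coordinates). Camera axes: x right, y up, looking along -z (the intrinsics and any distortion apply to the point x, -y, -z); pixel columns grow to the right and rows downward; lengths in m; the calibration is good to about 2 mm. A picture is of the moment at which its call begins. There is no depth.
- sign_off(): hands the job in, once; it reports no verdict.
The state is a dict: "t": time; "joints": joint angles; "qd": joint speeds; "tau": joint torques, N m; "tool_pos": TCP position; "ee_rot": TCP orientation; "contact_force": force on the tool from outside, world axes, zero at the start; "wrist_torque": the same for the moment, N m; "width": finger opening in m.
Only numpy, scipy, OpenCV 4.12 (cv2) and the standard library are available. Lean on these libraries where they do the work, as an engineer would, in place of code of your own. Each camera call takes 0.05 s, during which the arm holds its last target. There are 200 camera calls.

TASK

Gently push the turntable round by its upright steel post (push only, no pinching, and do not touch the hull) until the hull's bow points straight at the brass stud on the index arm, and leave it there. Then show the apprentice what goes where: with the fingers straight down and the fingertips about two centimetres above, point at the middle of the larger deadeye for two seconds, and after that in the same way at the middle of the ledge nearest the bow on the hull's side. Touch neither of them nor disturb anything else on the bench.

Things in the scene. Friction and masses are not known exactly. Their poses are not given: they have to be found in the camera images.
- turntable (a joint): Angle of the turntable disc on its stand, rad; 0 = the bow points exactly at the brass stud on the index arm; grows counter-clockwise seen from above. It starts somewhere between 0.7 and 1.7, so it has to be turned clockwise. The spindle is stiff: about 2 N at the post moves it, and it stops where it is left.
- spindle (a point): Centre of the top face of the dark cast iron turntable disc (250 mm across, 14 mm thick, top face 36 mm above the bench). The disc turns about the vertical through this point.
- post_top (a point): Centre of the top of the upright steel post, the thing to push: 18 mm diameter (26 mm at its lowest 6 mm), 54 mm tall above the disc's top face, fixed to the disc 100 mm from the spindle, beside the flat sawn face of the hull.
- post: The same steel post; origin at its foot on the disc.
- hull: Walnut hull half standing keel down on the disc and fixed to it; turns with it. 300 mm long, half beam 58 mm, deck 60 mm above the disc (96 mm above the bench). Origin on the spindle at the disc's top face; x towards the pointed bow, y towards the flat sawn face (at y = 0) and the post (at y = +100 mm), z up. The ends reach 150 mm from the spindle. Three small pale wooden ledges stick out on its curved side (-y), at x = +75, -10 and -95 mm.
- bow_tip (a point): Tip of the pointed bow at deck level, 150 mm ahead of the spindle along the hull's x axis.
- stand: Fixed round iron foot under the disc, with the index arm: a flat bar reaching out along the stand's +x axis, ending in a small brass stud 34 mm tall, 18 mm diameter, 172 mm from the spindle, just beyond the circle of the bow tip. Origin on the bench below the spindle.
- ledge_fore (a point): Middle of the top face of the foremost ledge (nearest the bow) on the hull's curved side; the ledge is 36 mm along the hull, sticks out 20 mm, 6 mm thick, its top 56 mm above the disc (92 mm above the bench, 4 mm below the deck).
- deadeye_big_top (a point): Middle of the top face of the larger boxwood deadeye: a loose round disc with three dark holes, 38 mm diameter, 14 mm tall, lying flat on the bench.
- deadeye_big: The larger deadeye; origin at the centre of its underside.
- deadeye_small: The smaller boxwood deadeye, 24 mm diameter, 10 mm tall; the two may lie either way round. Origin at the centre of its underside. Leave alone.
- keel_weight: Loose lead keel weight, 34 mm diameter, 22 mm tall; origin under its centre. Leave alone.
- sanding_block: Loose cork sanding block 100 x 55 x 33 mm; origin under its centre. Leave alone.
- tin: Open tin of lead weights, 90 mm diameter, 55 mm tall; origin under its centre. Leave alone.
- bottle: Green glass bottle, 222 mm long, 68 mm diameter, lying on low chocks, 74 mm tall in all; origin under its middle, x along the bottle. Leave alone.
- loose_pin: Loose brass belaying pin lying on the bench, 97 mm long, 18 mm tall; origin under its middle. Leave alone.

How it is judged:
By the outcome, as a careful person would: the job done as asked, in the order asked, and still so for the second after the job is handed in, with the robot touching nothing.
It also fails if it takes over 64 s, if anything falls off the work surface, if the arm or the gripper's body presses on something with over 40 N, if the wrist force passes 120 N, or if a joint passes its speed limit or range.

## Working session

There is one attempt and no reset: what is moved stays moved. The work goes in short steps, Python scripts to look and compute and a tool call to move; the robot and the scene stay as the last step left them, time stands still between calls to the robot, and variables do not carry over. Pictures are saved under pics/ and viewed, about 8 in all and at most 12, crops included, and the job is handed in when it is done.

Besides the shell and the picture viewer there is one more tool, called by a JSON object that holds its "op" and its "data", one argument or row to a line. play_rows: Moves the arm, as the interface text tells. Its arguments: {"type":"object","properties":{"commands":{"type":"array"},"newtons":{"type":"number"}},"required":["commands"]}

```bash
mkdir -p pics; ls; python3 - <<'E'
from rig import *
import cv2,numpy as np
print(read_state(),grip_depth)
for n in("scene","top"):
    c=capture(n);cv2.imwrite(f"pics/{n}0.png",c["color"][:,:,::-1]);print(n,c["mtx"],c["dist_coeffs"],c["view"])
E
```

```text
pics
{'t': 0.0, 'joints': array([ 1.11317544e+00,  1.16483736e-01,  1.44226489e+00,  3.35261160e-06,
        1.58401538e+00, -3.77900225e-02]), 'qd': array([ 0.00186603, -0.00057501,  0.00014574, -0.00062214, -0.00054485,
        0.00094322]), 'tau': array([ 8.40407320e-04, -7.31969619e+01, -6.32508159e+01,  3.79165397e-05,
        5.99653533e-03,  9.88954838e-07]), 'tool_pos': array([0.27504891, 0.61620591, 0.23056392]), 'ee_rot': array([-3.14042226e+00, -4.76051370e-05,  2.72176180e+00]), 'contact_force': array([ 0.56322082, -0.6677486 ,  0.04956259]), 'wrist_torque': array([ 0.02020828, -0.01516212, -0.02037915]), 'width': 0.08535551543849457} 0.0187
scene [[423.12132081   0.         283.78316066]
 [  0.         423.12132081 212.09521307]
 [  0.           0.           1.        ]] [-0.04287621  0.          0.          0.          0.        ] [[-0.82739995  0.56159322 -0.00473065  0.49904529]
 [-0.32607168 -0.47351184  0.81820767  0.0908705 ]
 [ 0.45725987  0.67852752  0.57490332 -1.55586757]
 [ 0.          0.          0.          1.        ]]
top [[442.64455482   0.         273.59950108]
 [  0.         442.64455482 205.84149724]
 [  0.           0.           1.        ]] [-0.03349844  0.          0.          0.          0.        ] [[-1.61409356e-03 -9.99982662e-01  5.66315574e-03 -5.48158844e-02]
 [ 9.98296830e-01 -1.28106346e-03  5.83249435e-02 -5.66366210e-01]
 [-5.83166774e-02  5.74765234e-03  9.98281588e-01 -1.37987482e+00]
 [ 0.00000000e+00  0.00000000e+00  0.00000000e+00  1.00000000e+00]]
```

View pics/top0.png

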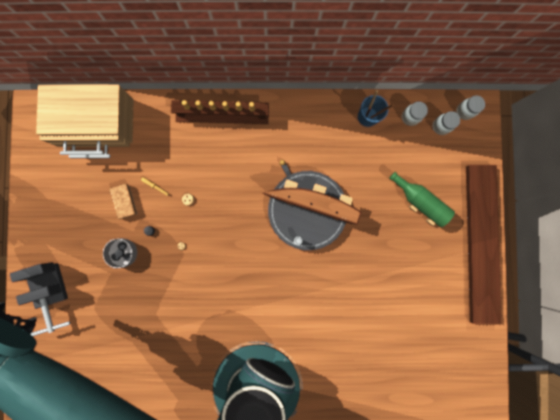

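View pics/scene0.png

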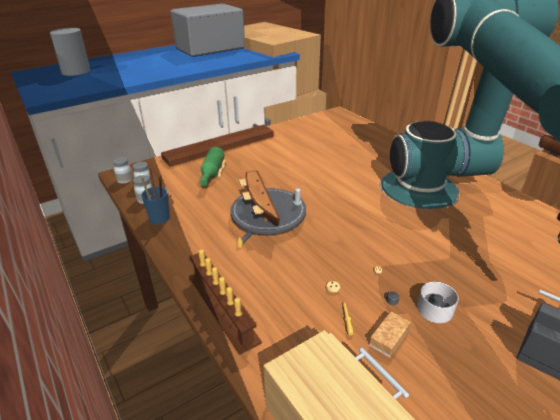

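Top view: turntable centre about (308,211), bow at (265,192), stud at (282,162), post at (298,240), large deadeye (188,199), small one (181,246). The scene view agrees with this. I'll get rough positions from it next.

```bash
cat > h.py <<'E'
import numpy as np,cv2
from rig import *
def ray(c,uv):
    p=cv2.undistortPoints(np.array(uv,float).reshape(-1,1,2),c["mtx"],np.array(c["dist_coeffs"]))[:,0]
    R,t=c["view"][:3,:3],c["view"][:3,3]
    d=np.c_[p[:,0],-p[:,1],-np.ones(len(p))]@R
    return -R.T@t,d
def plane(c,uv,z):
    o,d=ray(c,uv); return o+d*((z-o[2])/d[:,2])[:,None]
def proj(c,P):
    R,t=c["view"][:3,:3],c["view"][:3,3]
    q=np.atleast_2d(P)@R.T+t; q=q*[1,-1,-1]
    return cv2.projectPoints(q,np.zeros(3),np.zeros(3),c["mtx"],np.array(c["dist_coeffs"]))[0][:,0]
def blobs(c,lo,hi,amin=15):
    h=cv2.cvtColor(c["color"],cv2.COLOR_RGB2HSV); m=cv2.inRange(h,np.array(lo),np.array(hi))
    n,_,s,ce=cv2.connectedComponentsWithStats(m); return [(ce[i].round(1),s[i].tolist()) for i in range(1,n) if s[i][4]>=amin],m
E
python3 - <<'E'
from h import *
np.set_printoptions(precision=4,suppress=True)
c=capture("top")
for n,uv,z in [("spin",(308,211),.036),("bow",(265,192),.096),("stud",(282,162),.034),("post",(298,240),.09),("de",(188,199),.014),("pin",(155,186),.01),("cork",(122,201),.033),("bottle",(428,200),.04),("small",(181,246),.01)]:
    print(n,plane(c,[uv],z)[0])
w=capture("wrist");R=w["view"][:3,:3];print("wcam",-R.T@w["view"][:3,3],-R[2],w["mtx"][0,0],w["dist_coeffs"])
from scipy.spatial.transform import Rotation as Ro
s=read_state();print(Ro.from_euler("xyz",s["ee_rot"]).as_matrix())
cv2.imwrite("pics/t.png",cv2.resize(c["color"][140:270,160:400,::-1],None,fx=3.3,fy=3.3,interpolation=cv2.INTER_CUBIC))
E
```

```text
spin [ 0.5489 -0.1625  0.036 ]
bow [ 0.603  -0.0296  0.096 ]
stud [ 0.7029 -0.0821  0.034 ]
post [ 0.46   -0.1277  0.09  ]
de [0.5885 0.2152 0.014 ]
pin [0.6304 0.3216 0.01  ]
cork [0.5811 0.4184 0.033 ]
bottle [ 0.5826 -0.5378  0.04  ]
small [0.4401 0.2367 0.01  ]
wcam [0.2073 0.6473 0.3735] [ 0.2706 -0.1216 -0.955 ] 354.38906757326373 [-0.075  0.     0.     0.     0.   ]
[[-0.9132  0.4075 -0.0003]
 [ 0.4075  0.9132 -0.0006]
 [ 0.     -0.0007 -1.    ]]
```

{"op": "play_rows", "data": {
  "commands": [
    {"tx":-0.87,"ty":-0.53,"tz":-0.3,"claw":0},
    {"tx":-0.87,"ty":-0.53,"tz":-0.3,"claw":0},
    {"tx":-0.87,"ty":-0.53,"tz":-0.3,"claw":0},
    {"tx":-0.87,"ty":-0.53,"tz":-0.3,"claw":0},
    {"tx":-0.87,"ty":-0.53,"tz":-0.3,"claw":0},
    {"tx":-0.87,"ty":-0.53,"tz":-0.3,"claw":0},
    {"tx":-0.87,"ty":-0.53,"tz":-0.3,"claw":0},
    {"tx":-0.87,"ty":-0.53,"tz":-0.3,"claw":0},
    {"tx":-0.87,"ty":-0.53,"tz":-0.3,"claw":0},
    {"tx":-0.87,"ty":-0.53,"tz":-0.3,"claw":0}
  ]
}}

```text
schema error: expected keys tx, ty, tz, rx, ry, rz, claw
```

{"op": "play_rows", "data": {
  "commands": [
    {"tx":-0.87,"ty":-0.53,"claw":0},
    {"tx":-0.87,"ty":-0.53,"claw":0},
    {"tx":-0.87,"ty":-0.53,"claw":0},
    {"tx":-0.87,"ty":-0.53,"claw":0},
    {"tx":-0.87,"ty":-0.53,"claw":0},
    {"claw":0},
    {"claw":0},
    {"claw":0}
  ]
}}

```text
schema error: expected keys tx, ty, tz, rx, ry, rz, claw
```

```bash
python3 - <<'E'
from h import *
w=capture("wrist");cv2.imwrite("pics/w1.png",w["color"][:,:,::-1]);np.save("w1.npy",w,allow_pickle=True)
print(read_state()["tool_pos"],proj(w,[[.5885,.2152,.014],[.4401,.2367,.01],[.549,-.1625,.036]]))
E
```

```text
[0.2750639  0.61630575 0.23094294] [[122.13586326 471.76063132]
 [ 76.34833451 396.34530434]
 [-59.74043065 501.37742489]]
```

View pics/w1.png

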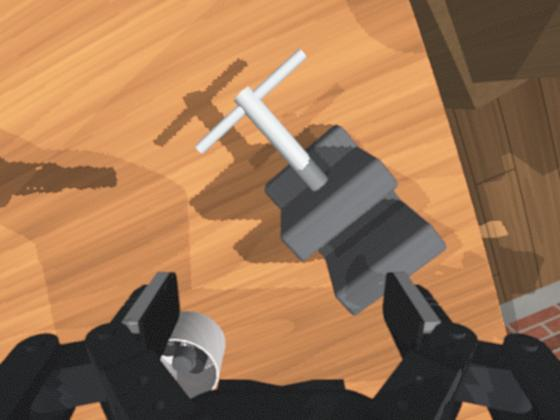

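Wrist view: only the vise and the tin, because those moves were refused (every key is required). I'll resend them in full.

{"op": "play_rows", "data": {
  "commands": [
    {"tx":-0.87,"ty":-0.53,"tz":-0.3,"rx":0,"ry":0,"rz":0,"claw":0},
    {"tx":-0.87,"ty":-0.53,"tz":-0.3,"rx":0,"ry":0,"rz":0,"claw":0},
    {"tx":-0.87,"ty":-0.53,"tz":-0.3,"rx":0,"ry":0,"rz":0,"claw":0},
    {"tx":-0.87,"ty":-0.53,"tz":-0.3,"rx":0,"ry":0,"rz":0,"claw":0},
    {"tx":-0.87,"ty":-0.53,"tz":-0.3,"rx":0,"ry":0,"rz":0,"claw":0},
    {"tx":-0.87,"ty":-0.53,"tz":-0.3,"rx":0,"ry":0,"rz":0,"claw":0},
    {"tx":-0.87,"ty":-0.53,"tz":-0.3,"rx":0,"ry":0,"rz":0,"claw":0},
    {"tx":-0.87,"ty":-0.53,"tz":-0.3,"rx":0,"ry":0,"rz":0,"claw":0},
    {"tx":-0.87,"ty":-0.53,"tz":-0.3,"rx":0,"ry":0,"rz":0,"claw":0},
    {"tx":-0.87,"ty":-0.53,"tz":-0.3,"rx":0,"ry":0,"rz":0,"claw":0}
  ]
}}

```text
t: 1.08
tool_pos: [0.4492, 0.3634, 0.3218]
ee_rot: [3.141, 0.0, 2.722]
contact_force: [0.2, 0.4, 0.3]
width: -0.0001
```

{"op": "play_rows", "data": {
  "commands": [
    {"tx":-0.87,"ty":-0.53,"tz":0,"rx":0,"ry":0,"rz":0,"claw":0},
    {"tx":-0.87,"ty":-0.53,"tz":0,"rx":0,"ry":0,"rz":0,"claw":0},
    {"tx":-0.87,"ty":-0.53,"tz":0,"rx":0,"ry":0,"rz":0,"claw":0},
    {"tx":-0.87,"ty":-0.53,"tz":0,"rx":0,"ry":0,"rz":0,"claw":0},
    {"tx":-0.87,"ty":-0.53,"tz":0,"rx":0,"ry":0,"rz":0,"claw":0},
    {"tx":0,"ty":0,"tz":0,"rx":0,"ry":0,"rz":0,"claw":0},
    {"tx":0,"ty":0,"tz":0,"rx":0,"ry":0,"rz":0,"claw":0},
    {"tx":0,"ty":0,"tz":0,"rx":0,"ry":0,"rz":0,"claw":0}
  ]
}}

```text
t: 1.75
tool_pos: [0.5353, 0.2391, 0.3212]
ee_rot: [3.142, -0.0, 2.721]
contact_force: [-0.6, 0.2, -0.0]
width: -0.0001
```

```bash
python3 - <<'E'
from h import *
w=capture("wrist");cv2.imwrite("pics/w1.png",w["color"][:,:,::-1]);np.save("w1.npy",w,allow_pickle=True)
print(read_state()["tool_pos"],proj(w,[[.5885,.2152,.014],[.4401,.2367,.01],[.549,-.1625,.036]]))
E
```

```text
[0.53509175 0.23953059 0.32131386] [[280.17880801 204.91314587]
 [246.66251843  91.13773183]
 [ 27.73590138 288.88641695]]
```

View pics/w1.png

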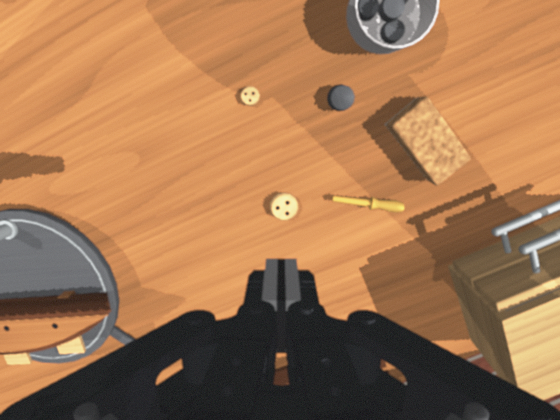

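The big deadeye is at (285,207) and the small one at (250,96), with nothing tall nearby. The closed fingers show at bottom centre. Next I'll measure the deadeye and move over the turntable.

{"op": "play_rows", "data": {
  "commands": [
    {"tx":-0.29,"ty":-0.94,"tz":0,"rx":0,"ry":0,"rz":0,"claw":0},
    {"tx":-0.29,"ty":-0.94,"tz":0,"rx":0,"ry":0,"rz":0,"claw":0},
    {"tx":-0.29,"ty":-0.94,"tz":0,"rx":0,"ry":0,"rz":0,"claw":0},
    {"tx":-0.29,"ty":-0.94,"tz":0,"rx":0,"ry":0,"rz":0,"claw":0},
    {"tx":-0.29,"ty":-0.94,"tz":0,"rx":0,"ry":0,"rz":0,"claw":0},
    {"tx":-0.29,"ty":-0.94,"tz":0,"rx":0,"ry":0,"rz":0,"claw":0},
    {"tx":-0.29,"ty":-0.94,"tz":0,"rx":0,"ry":0,"rz":0,"claw":0},
    {"tx":-0.29,"ty":-0.94,"tz":0,"rx":0,"ry":0,"rz":0,"claw":0},
    {"tx":-0.29,"ty":-0.94,"tz":0,"rx":0,"ry":0,"rz":0,"claw":0},
    {"tx":-0.29,"ty":-0.94,"tz":0,"rx":0,"ry":0,"rz":0,"claw":0}
  ]
}}

```text
t: 2.63
tool_pos: [0.4994, -0.0542, 0.3216]
ee_rot: [3.141, 0.001, 2.723]
contact_force: [-0.2, 0.3, 0.6]
width: 0.0001
```

{"op": "play_rows", "data": {
  "commands": [
    {"tx":-0.29,"ty":-0.94,"tz":0,"rx":0,"ry":0,"rz":0,"claw":0},
    {"tx":-0.29,"ty":-0.94,"tz":0,"rx":0,"ry":0,"rz":0,"claw":0},
    {"tx":-0.29,"ty":-0.94,"tz":0,"rx":0,"ry":0,"rz":0,"claw":0},
    {"tx":0,"ty":0,"tz":0,"rx":0,"ry":0,"rz":0,"claw":0},
    {"tx":0,"ty":0,"tz":0,"rx":0,"ry":0,"rz":0,"claw":0},
    {"tx":0,"ty":0,"tz":0,"rx":0,"ry":0,"rz":0,"claw":0}
  ]
}}

```text
t: 3.13
tool_pos: [0.4894, -0.1409, 0.3214]
ee_rot: [3.141, 0.0, 2.722]
contact_force: [0.1, -0.1, 0.3]
width: 0.0002
```

```bash
python3 - <<'E'
from h import *
np.set_printoptions(precision=4,suppress=True)
w=capture("wrist");cv2.imwrite("pics/w2.png",w["color"][:,:,::-1]);np.save("w2.npy",w,allow_pickle=True)
print(read_state()["tool_pos"])
w1=np.load("w1.npy",allow_pickle=True).item()
h=cv2.cvtColor(w1["color"],cv2.COLOR_RGB2HSV);print(h[207,292],h[180,285])
def deadeye(c,u,v,r,z,smax):
    h=cv2.cvtColor(c["color"],cv2.COLOR_RGB2HSV).astype(int)
    m=((h[...,1]<smax)&(h[...,2]>170)).astype(np.uint8)
    k=np.zeros_like(m);k[v-r:v+r,u-r:u+r]=m[v-r:v+r,u-r:u+r]
    cn=max(cv2.findContours(k,cv2.RETR_EXTERNAL,cv2.CHAIN_APPROX_NONE)[0],key=cv2.contourArea)
    e,rad=cv2.minEnclosingCircle(cn);f=cv2.fitEllipse(cn) if len(cn)>5 else None
    print(e,rad,f,plane(c,[f[0]],z))
deadeye(w1,285,207,25,.010,145)
deadeye(capture("top"),188,199,12,.010,145)
E
```

```text
[ 0.4895 -0.1407  0.3214]
[ 26  71 247] [ 14 144 223]
(284.5, 206.5) 34.64833068847656 ((286.86297607421875, 209.15118408203125), (38.2563591003418, 55.69744873046875), 44.38683319091797) [[0.5986 0.2205 0.01  ]]
(187.0, 199.0) 6.708303928375244 ((186.44134521484375, 198.68637084960938), (10.899918556213379, 12.715238571166992), 25.48570442199707) [[0.5898 0.2209 0.01  ]]
```

View pics/w2.png

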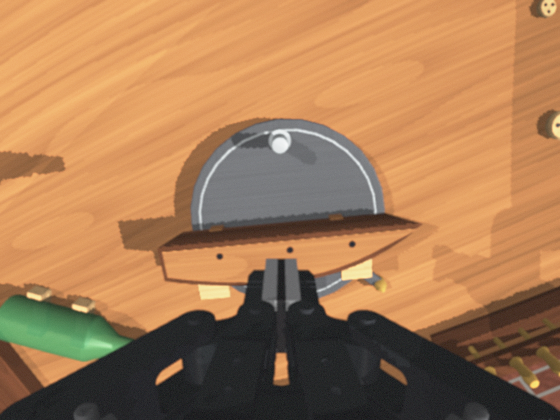

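The wrist view shows the post top at (280,138), bow tip at (422,224), stud at (381,284) and fore ledge at (357,270). I'll measure each of these.

```bash
cat >> h.py <<'E'
def ell(c,u,v,r,lo,hi):
    h=cv2.cvtColor(c["color"],cv2.COLOR_RGB2HSV);m=cv2.inRange(h,np.array(lo),np.array(hi))
    k=np.zeros_like(m);k[v-r:v+r+1,u-r:u+r+1]=m[v-r:v+r+1,u-r:u+r+1]
    cn=max(cv2.findContours(k,cv2.RETR_EXTERNAL,cv2.CHAIN_APPROX_NONE)[0],key=cv2.contourArea)
    return cn[:,0],cv2.fitEllipse(cn)
def circ(P):
    A=np.c_[2*P[:,:2],np.ones(len(P))];s=np.linalg.lstsq(A,(P[:,:2]**2).sum(1),rcond=None)[0];return s[:2],np.sqrt(s[2]+s[0]**2+s[1]**2)
E
python3 - <<'E'
from h import *
np.set_printoptions(precision=4,suppress=True)
w1=np.load("w1.npy",allow_pickle=True).item();w=np.load("w2.npy",allow_pickle=True).item()
_,f=ell(w1,285,207,20,(15,40,170),(40,115,255));print("de w1",f,plane(w1,[f[0]],.011))
t=capture("top");_,f=ell(t,188,199,9,(15,40,150),(40,115,255));print("de top",f,plane(t,[f[0]],.011))
h=cv2.cvtColor(w["color"],cv2.COLOR_RGB2HSV)
for n,(u,v) in dict(disc=(250,190),line=(286,130),post=(280,138),dark=(290,225),deck=(250,252),ledge=(357,270),stud=(381,284),floor=(420,150)).items(): print(n,h[v,u])
# disc outer edge: cast radial from (286,200), grey low-sat; find last low-sat pixel
pts=[]
for a in np.radians(np.arange(190,351,4)):
    for r in range(140,50,-1):
        u,v=int(round(286+r*np.cos(a))),int(round(205+r*np.sin(a)))
        if h[v,u,1]<70: pts.append((u,v));break
P=plane(w,pts,.036);print("disc",circ(P),circ(P[[0,10,20,30,40]] if len(P)>40 else P))
cv2.imwrite("pics/w2z.png",cv2.resize(w["color"][110:305,150:440,::-1],None,fx=2.75,fy=2.75,interpolation=cv2.INTER_CUBIC))
E
```

```text
de w1 ((284.0166931152344, 206.22445678710938), (25.609846115112305, 25.898611068725586), 71.20124053955078) [[0.5931 0.2188 0.011 ]]
de top ((186.93133544921875, 198.69992065429688), (7.629502296447754, 8.945374488830566), 51.89190673828125) [[0.5897 0.2192 0.011 ]]
disc [120   6 127]
line [ 90   7 221]
post [ 96   6 231]
dark [  9 139  64]
deck [ 14 140 224]
ledge [ 23  88 245]
stud [ 19 150 214]
floor [ 14 142 231]
disc (array([ 0.5562, -0.1611]), np.float64(0.12268077172442969)) (array([ 0.5567, -0.1607]), np.float64(0.12309191341351321))
```

View pics/w2z.png

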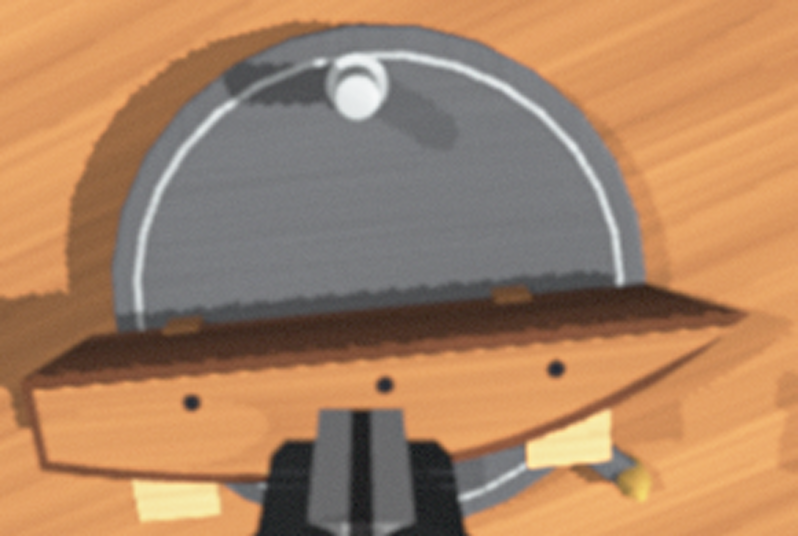

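```bash
python3 - <<'E'
from h import *
np.set_printoptions(precision=4,suppress=True)
w=np.load("w2.npy",allow_pickle=True).item()
P=lambda u,v,z:plane(w,[(150+u/2.75,110+v/2.75)],z)[0]
ang=lambda d:np.degrees(np.arctan2(d[1],d[0]))
S=np.array([.5564,-.161,.036])
post=P(358,97,.09);bow=P(745,316,.096);st=P(28,382,.096);stud=P(635,487,.034)
led=P(570,441,.092)
print("post",post,np.linalg.norm((post-S)[:2]),ang(post-S)-90)
print("bow",bow,ang(bow-S),ang(bow-st),np.linalg.norm(bow-st),"mid",(bow+st)/2)
print("stud",stud,ang(stud-S),np.linalg.norm((stud-S)[:2]));print("ledge",led)
t=capture("top")
# top view: disc by low saturation
h=cv2.cvtColor(t["color"],cv2.COLOR_RGB2HSV);pts=[]
for a in np.radians(np.arange(30,150,4)):
    for r in range(55,20,-1):
        u,v=int(round(308+r*np.cos(a))),int(round(211+r*np.sin(a)))
        if h[v,u,1]<80: pts.append((u,v));break
print("disc top",circ(plane(t,pts,.036)))
c,f=ell(t,282,163,9,(15,120,120),(32,255,255));print(f,len(c),plane(t,[f[0]],.025))
E
```

```text
post [ 0.4628 -0.1289  0.09  ] 0.09894347924401645 71.08454616448844
bow [ 0.606  -0.0208  0.096 ] 70.51949428326992 71.56335937710989 0.295074384445056 mid [ 0.5593 -0.1608  0.096 ]
stud [ 0.7018 -0.0838  0.034 ] 27.98051512861902 0.16459870710528487
ledge [ 0.6313 -0.1056  0.092 ]
disc top (array([ 0.4785, -0.1557]), np.float64(0.07632051274492782))
((281.5, 161.7237091064453), (5.198074817657471, 5.2483811378479), 90.0) 14 [[ 0.7052 -0.0807  0.025 ]]
```

{"op": "play_rows", "data": {
  "commands": [
    {"tx":0.42,"ty":-0.72,"tz":0.5,"rx":0,"ry":0,"rz":0,"claw":0},
    {"tx":0.43,"ty":-0.72,"tz":0.5,"rx":0,"ry":0,"rz":0,"claw":0},
    {"tx":0,"ty":0,"tz":1,"rx":0,"ry":0,"rz":-0.42,"claw":0},
    {"tx":0,"ty":0,"tz":1,"rx":0,"ry":0,"rz":-0.42,"claw":0},
    {"tx":0,"ty":0,"tz":1,"rx":0,"ry":0,"rz":0,"claw":0},
    {"tx":0,"ty":0,"tz":1,"rx":0,"ry":0,"rz":0,"claw":0},
    {"tx":0,"ty":0,"tz":1,"rx":0,"ry":0,"rz":0,"claw":0},
    {"tx":0,"ty":0,"tz":1,"rx":0,"ry":0,"rz":0,"claw":0},
    {"tx":0,"ty":0,"tz":1,"rx":0,"ry":0,"rz":0,"claw":0},
    {"tx":0,"ty":0,"tz":0.8,"rx":0,"ry":0,"rz":0,"claw":0}
  ]
}}

```text
t: 4.17
tool_pos: [0.448, -0.17, 0.0552]
ee_rot: [3.141, -0.001, 2.811]
contact_force: [0.1, 0.9, -0.4]
width: 0.0003
```

{"op": "play_rows", "data": {
  "commands": [
    {"tx":0,"ty":0,"tz":0,"rx":0,"ry":0,"rz":0,"claw":0},
    {"tx":0,"ty":0,"tz":0,"rx":0,"ry":0,"rz":0,"claw":0},
    {"tx":0,"ty":0,"tz":0,"rx":0,"ry":0,"rz":0,"claw":0}
  ]
}}

```text
t: 4.42
tool_pos: [0.4492, -0.1709, 0.0591]
ee_rot: [-3.141, 0.002, 2.81]
contact_force: [0.3, 0.2, 0.2]
width: 0.0002
```

{"op": "play_rows", "data": {
  "commands": [
    {"tx":0,"ty":0.07,"tz":0,"rx":0,"ry":0,"rz":0,"claw":0},
    {"tx":0,"ty":0.07,"tz":0,"rx":0,"ry":0,"rz":0,"claw":0},
    {"tx":0,"ty":0.07,"tz":0,"rx":0,"ry":0,"rz":0,"claw":0},
    {"tx":0,"ty":0.07,"tz":0,"rx":0,"ry":0,"rz":0,"claw":0},
    {"tx":0,"ty":0.07,"tz":0,"rx":0,"ry":0,"rz":0,"claw":0},
    {"tx":0,"ty":0.07,"tz":0,"rx":0,"ry":0,"rz":0,"claw":0},
    {"tx":0,"ty":0.07,"tz":0,"rx":0,"ry":0,"rz":0,"claw":0},
    {"tx":0,"ty":0.07,"tz":0,"rx":0,"ry":0,"rz":0,"claw":0},
    {"tx":0,"ty":0.03,"tz":0,"rx":0,"ry":0,"rz":0,"claw":0},
    {"tx":0,"ty":0,"tz":0,"rx":0,"ry":0,"rz":0,"claw":0}
  ]
}}

```text
t: 5.25
tool_pos: [0.4542, -0.154, 0.0573]
ee_rot: [-3.142, -0.0, 2.81]
contact_force: [-0.7, -0.4, 0.3]
width: 0.0
```

```bash
python3 - <<'E'
from h import *
w=capture("wrist");cv2.imwrite("pics/w3.png",w["color"][:,:,::-1])
t=capture("top")
print(read_state()["contact_force"],read_state()["tool_pos"])
E
```

```text
[0.27992041 0.4910113  0.67855588] [ 0.45414935 -0.15415074  0.05729483]
```

View pics/w3.png

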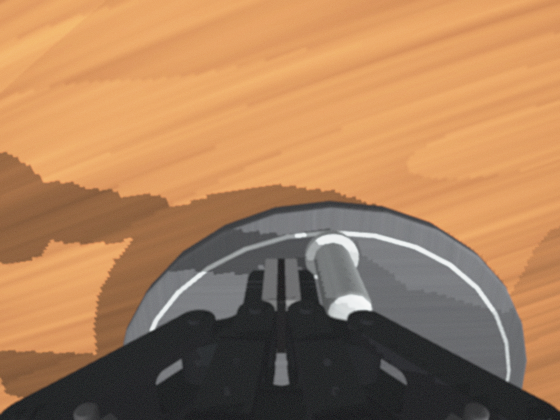

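The closed fingers sit just left of the post, top about (348,305), with a small gap. I'll raise 14 mm so only the fingertips bear on the post, then push along the arc.

{"op": "play_rows", "data": {
  "commands": [
    {"tx":0,"ty":0,"tz":-0.25,"rx":0,"ry":0,"rz":0,"claw":0},
    {"tx":0,"ty":0,"tz":-0.22,"rx":0,"ry":0,"rz":0,"claw":0},
    {"tx":0,"ty":0.07,"tz":0,"rx":0,"ry":0,"rz":0,"claw":0},
    {"tx":0.016,"ty":0.07,"tz":0,"rx":0,"ry":0,"rz":0.2,"claw":0},
    {"tx":0.016,"ty":0.07,"tz":0,"rx":0,"ry":0,"rz":0.2,"claw":0},
    {"tx":0.016,"ty":0.07,"tz":0,"rx":0,"ry":0,"rz":0.2,"claw":0},
    {"tx":0.016,"ty":0.07,"tz":0,"rx":0,"ry":0,"rz":0.2,"claw":0},
    {"tx":0.016,"ty":0.07,"tz":0,"rx":0,"ry":0,"rz":0.2,"claw":0},
    {"tx":0.016,"ty":0.07,"tz":0,"rx":0,"ry":0,"rz":0.2,"claw":0},
    {"tx":0.016,"ty":0.07,"tz":0,"rx":0,"ry":0,"rz":0.2,"claw":0}
  ]
}}

```text
t: 6.18
tool_pos: [0.4576, -0.1374, 0.0719]
ee_rot: [-3.141, 0.001, 2.662]
contact_force: [-0.3, -2.0, 1.1]
width: 0.0002
```

{"op": "play_rows", "data": {
  "commands": [
    {"tx":0.016,"ty":0.07,"tz":0,"rx":0,"ry":0,"rz":0.2,"claw":0},
    {"tx":0.016,"ty":0.07,"tz":0,"rx":0,"ry":0,"rz":0.2,"claw":0},
    {"tx":0.016,"ty":0.07,"tz":0,"rx":0,"ry":0,"rz":0.2,"claw":0},
    {"tx":0.016,"ty":0.07,"tz":0,"rx":0,"ry":0,"rz":0.2,"claw":0},
    {"tx":0.016,"ty":0.07,"tz":0,"rx":0,"ry":0,"rz":0.2,"claw":0},
    {"tx":0.016,"ty":0.07,"tz":0,"rx":0,"ry":0,"rz":0.2,"claw":0},
    {"tx":0.016,"ty":0.07,"tz":0,"rx":0,"ry":0,"rz":0.2,"claw":0},
    {"tx":0.016,"ty":0.07,"tz":0,"rx":0,"ry":0,"rz":0.2,"claw":0}
  ]
}}

```text
t: 6.85
tool_pos: [0.4632, -0.1211, 0.0719]
ee_rot: [-3.142, 0.001, 2.494]
contact_force: [-1.6, -2.0, 2.0]
width: 0.0003
```

```bash
python3 - <<'E'
from h import *
w=capture("wrist");t=capture("top")
a=w["color"][150:420,100:500,::-1];b=cv2.resize(t["color"][150:255,240:380,::-1],(400,300),interpolation=cv2.INTER_CUBIC)
cv2.imwrite("pics/c4.png",np.vstack([a,b]))
S=np.array([.556,-.161]);p=read_state()["tool_pos"];d=p[:2]-S;print(p,np.hypot(*d),np.degrees(np.arctan2(d[1],d[0])),read_state()["contact_force"])
E
```

```text
[ 0.46314106 -0.12087723  0.07175862] 0.10115641236917479 156.63164669746635 [-0.34110214  0.11794031  0.33374804]
```

View pics/c4.png

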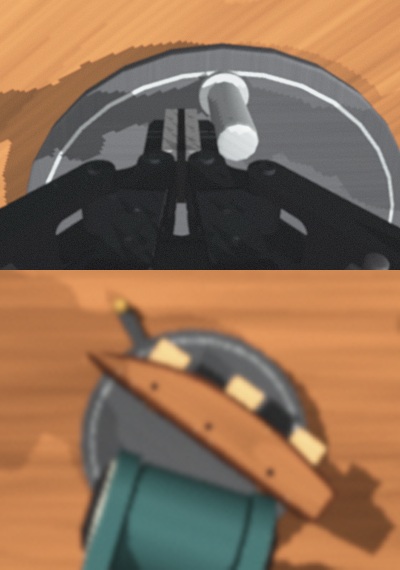

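The wrist and top views show the post in contact and the table turned partway, with bow at roughly 53° and about 25° to go.

{"op": "play_rows", "data": {
  "commands": [
    {"tx":0.016,"ty":0.07,"tz":0,"rx":0,"ry":0,"rz":0.2,"claw":0},
    {"tx":0.016,"ty":0.07,"tz":0,"rx":0,"ry":0,"rz":0.2,"claw":0},
    {"tx":0.016,"ty":0.07,"tz":0,"rx":0,"ry":0,"rz":0.2,"claw":0},
    {"tx":0.016,"ty":0.07,"tz":0,"rx":0,"ry":0,"rz":0.2,"claw":0},
    {"tx":0.016,"ty":0.07,"tz":0,"rx":0,"ry":0,"rz":0.2,"claw":0},
    {"tx":0.016,"ty":0.07,"tz":0,"rx":0,"ry":0,"rz":0.2,"claw":0},
    {"tx":0.016,"ty":0.07,"tz":0,"rx":0,"ry":0,"rz":0.2,"claw":0},
    {"tx":0.016,"ty":0.07,"tz":0,"rx":0,"ry":0,"rz":0.2,"claw":0}
  ]
}}

```text
t: 7.62
tool_pos: [0.4712, -0.106, 0.0716]
ee_rot: [-3.141, 0.0, 2.328]
contact_force: [-0.7, -2.5, 0.7]
width: -0.0002
```

{"op": "play_rows", "data": {
  "commands": [
    {"tx":0.016,"ty":0.07,"tz":0,"rx":0,"ry":0,"rz":0.2,"claw":0},
    {"tx":0.016,"ty":0.07,"tz":0,"rx":0,"ry":0,"rz":0.2,"claw":0},
    {"tx":0.016,"ty":0.07,"tz":0,"rx":0,"ry":0,"rz":0.2,"claw":0},
    {"tx":0.016,"ty":0.07,"tz":0,"rx":0,"ry":0,"rz":0.2,"claw":0},
    {"tx":0.016,"ty":0.07,"tz":0,"rx":0,"ry":0,"rz":0.2,"claw":0},
    {"tx":0.016,"ty":0.07,"tz":0,"rx":0,"ry":0,"rz":0.2,"claw":0},
    {"tx":0,"ty":0,"tz":0,"rx":0,"ry":0,"rz":0,"claw":0}
  ]
}}

```text
t: 8.2
tool_pos: [0.479, -0.0953, 0.0715]
ee_rot: [3.141, 0.0, 2.201]
contact_force: [0.3, -0.4, 0.6]
width: 0.0003
```

```bash
python3 - <<'E'
from h import *
t=capture("top")
cv2.imwrite("pics/t5.png",cv2.resize(t["color"][145:255,240:385,::-1],None,fx=5,fy=5,interpolation=cv2.INTER_CUBIC))
S=np.array([.556,-.161]);p=read_state()["tool_pos"];d=p[:2]-S;print(p,np.hypot(*d),np.degrees(np.arctan2(d[1],d[0])),read_state()["contact_force"])
E
```

```text
[ 0.47888124 -0.09533753  0.07138664] 0.10128604821154033 139.587395427118 [-0.84037296 -0.13054302  0.17090022]
```

View pics/t5.png

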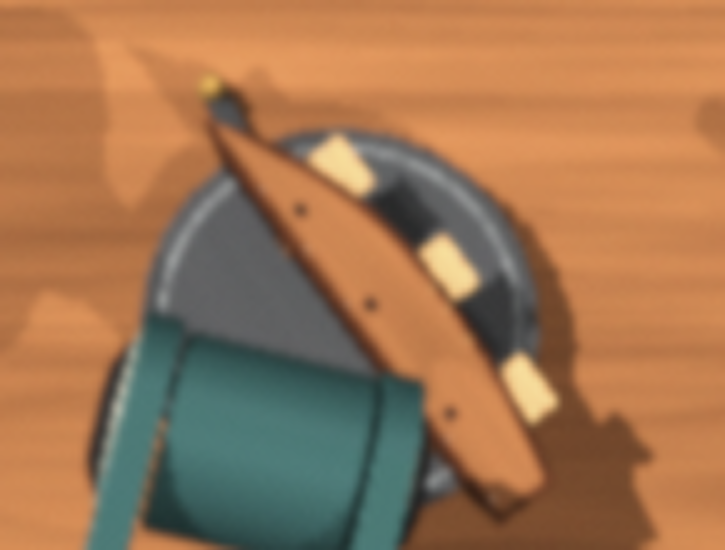

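```bash
python3 - <<'E'
from h import *
np.set_printoptions(precision=4,suppress=True)
t=capture("top");P=lambda u,v,z:plane(t,[(240+u/5-.4,145+v/5-.4)],z)[0]
ang=lambda d:np.degrees(np.arctan2(d[1],d[0]))
bow=P(211,123,.096);st=P(500,520,.096);stud=P(210,84,.034)
print(bow,st,stud,"bow-st",ang(bow-st),np.linalg.norm(bow-st),"mid",(bow+st)/2)
for S in ([.556,-.161,0],(bow+st)/2): print("stud",ang(stud-S),np.linalg.norm((stud-S)[:2]),"bow",ang(bow-S))
E
```

```text
[ 0.6714 -0.0799  0.096 ] [ 0.4344 -0.2506  0.096 ] [ 0.7048 -0.0808  0.034 ] bow-st 35.77403899372551 0.292082698867531 mid [ 0.5529 -0.1653  0.096 ]
stud 28.30357390832339 0.1690432527108246 bow 35.10224080351486
stud 29.05817088310604 0.17379228397834337 bow 35.77403899372552
```

{"op": "play_rows", "data": {
  "commands": [
    {"tx":0.016,"ty":0.07,"tz":0,"rx":0,"ry":0,"rz":0.2,"claw":0},
    {"tx":0.016,"ty":0.07,"tz":0,"rx":0,"ry":0,"rz":0.2,"claw":0},
    {"tx":0.016,"ty":0.07,"tz":0,"rx":0,"ry":0,"rz":0.2,"claw":0},
    {"tx":0.016,"ty":0.07,"tz":0,"rx":0,"ry":0,"rz":0.2,"claw":0},
    {"tx":0,"ty":0,"tz":0,"rx":0,"ry":0,"rz":0,"claw":0},
    {"tx":0,"ty":0,"tz":0,"rx":0,"ry":0,"rz":0,"claw":0}
  ]
}}

```text
t: 8.8
tool_pos: [0.4848, -0.089, 0.0714]
ee_rot: [3.141, 0.0, 2.119]
contact_force: [-0.5, -0.8, 0.2]
width: -0.0004
```

{"op": "play_rows", "data": {
  "commands": [
    {"tx":0,"ty":-0.1,"tz":0,"rx":0,"ry":0,"rz":0,"claw":0},
    {"tx":0,"ty":-0.2,"tz":0,"rx":0,"ry":0,"rz":0,"claw":0},
    {"tx":0,"ty":0,"tz":-0.6,"rx":0,"ry":0,"rz":0,"claw":0},
    {"tx":0,"ty":0,"tz":-1,"rx":0,"ry":0,"rz":0,"claw":0},
    {"tx":0.8,"ty":0,"tz":-1,"rx":0,"ry":0,"rz":0,"claw":0},
    {"tx":0.8,"ty":0,"tz":-1,"rx":0,"ry":0,"rz":0,"claw":0},
    {"tx":0.5,"ty":0,"tz":-1,"rx":0,"ry":0,"rz":0,"claw":0},
    {"tx":0,"ty":0,"tz":-1,"rx":0,"ry":0,"rz":0,"claw":0},
    {"tx":0,"ty":0,"tz":-1,"rx":0,"ry":0,"rz":0,"claw":0},
    {"tx":0,"ty":0,"tz":-0.6,"rx":0,"ry":0,"rz":0,"claw":0}
  ]
}}

```text
t: 9.63
tool_pos: [0.4439, -0.0401, 0.2909]
ee_rot: [3.139, 0.002, 2.119]
contact_force: [-0.2, 0.2, 0.9]
width: 0.0002
```

{"op": "play_rows", "data": {
  "commands": [
    {"tx":0,"ty":0,"tz":0,"rx":0,"ry":0,"rz":0,"claw":0},
    {"tx":0,"ty":0,"tz":0,"rx":0,"ry":0,"rz":0,"claw":0},
    {"tx":0,"ty":0,"tz":0,"rx":0,"ry":0,"rz":0,"claw":0}
  ]
}}

```text
t: 9.88
tool_pos: [0.4438, -0.0403, 0.2864]
ee_rot: [-3.141, -0.001, 2.118]
contact_force: [-0.0, -0.6, 0.2]
width: -0.0001
```

```bash
python3 - <<'E'
from h import *
w=capture("wrist");np.save("w6.npy",w,allow_pickle=True)
uv=proj(w,[[.554,-.163,.06],[.705,-.081,.034],[.6714,-.085,.096]]);print(uv,read_state()["tool_pos"])
cv2.imwrite("pics/w6.png",cv2.resize(w["color"][100:330,130:470,::-1],None,fx=2.35,fy=2.35,interpolation=cv2.INTER_CUBIC))
E
```

```text
[[305.10131858 307.58547886]
 [435.6945234  300.69592851]
 [433.13033087 319.7625783 ]] [ 0.4437497  -0.04022203  0.2861158 ]
```

View pics/w6.png

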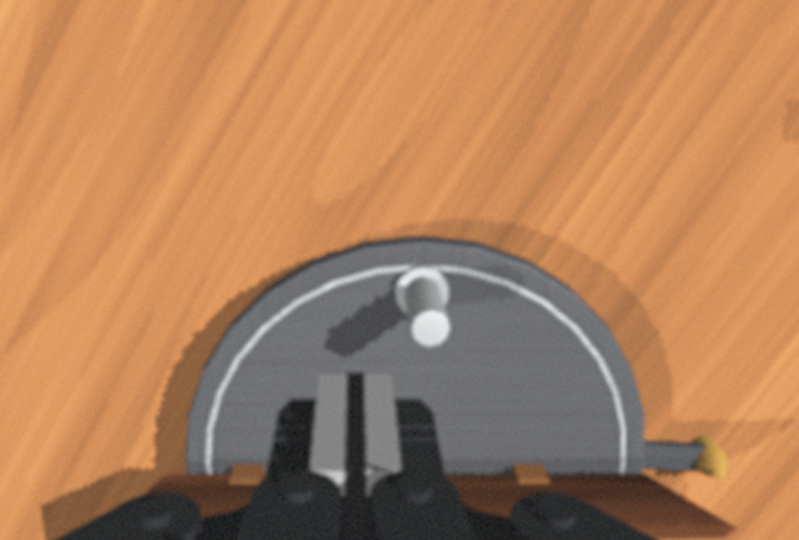

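Post top is at crop (430,328), stud top at (713,457) and bow tip at about (737,529). I'll compute the angle and also segment the top view.

```bash
cat > ang.py <<'E'
from h import *
np.set_printoptions(precision=4,suppress=True)
A=lambda d:np.degrees(np.arctan2(d[1],d[0]))
def top():
    t=capture("top");h=cv2.cvtColor(t["color"],cv2.COLOR_RGB2HSV).astype(int)
    cv2.imwrite("pics/topz.png",cv2.resize(t["color"][145:255,240:385,::-1],None,fx=5,fy=5,interpolation=cv2.INTER_CUBIC))
    m=((h[...,1]<75)&(h[...,2]<170)).astype(np.uint8);k=np.zeros_like(m);k[165:255,262:352]=m[165:255,262:352]
    return t,k
E
python3 - <<'E'
from ang import *
w=np.load("w6.npy",allow_pickle=True).item()
h=cv2.cvtColor(w["color"],cv2.COLOR_RGB2HSV)
pts=[]
cu,cv_=130+418/2.35,100+465/2.35
for a in np.radians(np.arange(184,357,4)):
    for r in np.arange(125,60,-.5):
        u,v=cu+r*np.cos(a),cv_+r*np.sin(a)
        if h[int(round(v)),int(round(u)),1]<70: pts.append((u,v));break
P=plane(w,pts,.036);c,r=circ(P);print("disc",c,r)
Q=lambda u,v,z:plane(w,[(130+u/2.35-.3,100+v/2.35-.3)],z)[0]
post=Q(430,328,.09);stud=Q(713,457,.034);bow=Q(737,529,.096)
S=np.r_[c,0]
print("post",post,np.linalg.norm((post-S)[:2]),A(post-S)-90);print("stud",stud,np.linalg.norm((stud-S)[:2]),A(stud-S));print("bow",bow,A(bow-S),np.linalg.norm((bow-S)[:2]))
top()
E
```

```text
disc [ 0.5596 -0.1623] 0.1270653235813461
post [ 0.5049 -0.0753  0.09  ] 0.10274566630202424 32.16256608227093
stud [ 0.6958 -0.0752  0.034 ] 0.16165642798800417 32.60588878699224
bow [ 0.686  -0.0843  0.096 ] 31.682120451541078 0.14858777075126742
```

View pics/topz.png

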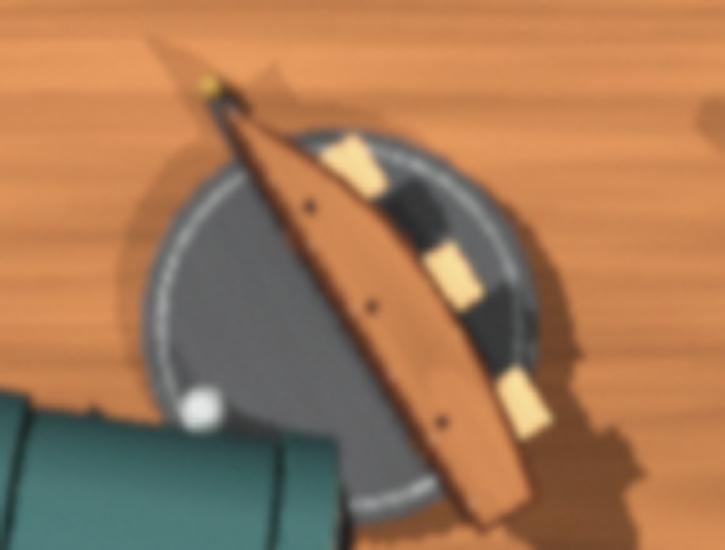

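```bash
python3 - <<'E'
from ang import *
w2=np.load("w2.npy",allow_pickle=True).item();w6=np.load("w6.npy",allow_pickle=True).item();t=capture("top");s=capture("scene")
_,f=ell(s,239,242,9,(15,120,120),(32,255,255));print("scene stud",f)
L=[(w2,(380.9,287)),(w6,(130+713/2.35,100+457/2.35)),(t,(281.6,162.0)),(s,f[0])]
def tri(L):
    M=np.zeros((3,3));b=np.zeros(3)
    for c,uv in L:
        o,d=ray(c,[uv]);d=d[0]/np.linalg.norm(d[0]);I=np.eye(3)-np.outer(d,d);M+=I;b+=I@o
    return np.linalg.solve(M,b)
X=tri(L);print("stud",X,[(proj(c,X)[0]-uv).round(1) for c,uv in L],tri(L[:3]),tri(L[2:]))
# disc in top view
h=cv2.cvtColor(t["color"],cv2.COLOR_RGB2HSV);cu,cv_=240+342/5,145+325/5;pts=[]
for a in np.radians(list(range(-60,31,4))+list(range(85,110,4))+list(range(150,231,4))):
    for r in np.arange(50,25,-.25):
        u,v=cu+r*np.cos(a),cv_+r*np.sin(a)
        if h[int(round(v)),int(round(u)),1]<110: pts.append((u,v));break
c,r=circ(plane(t,pts,.036));print("disc top",c,r)
Q=lambda u,v,z:plane(t,[(240+u/5-.4,145+v/5-.4)],z)[0]
bow,st,post=Q(230,110,.096),Q(480,528,.096),Q(201,408,.09)
S=np.r_[c,0];print("hull",A(bow-st),(bow+st)/2,"bow",A(bow-S),"post",A(post-S)-90,np.linalg.norm((post-S)[:2]),"stud(z34)",A(plane(t,[(281.6,162)],.034)[0]-S),"stud",A(X-S),bow)
E
```

```text
scene stud ((239.6246795654297, 242.67782592773438), (5.904824733734131, 10.107625961303711), 176.64759826660156)
stud [ 0.71   -0.081   0.0144] [array([ 0.1, -2.8]), array([-0.7,  0.1]), array([-0.1, -1.2]), array([-0.2, -0.6])] [ 0.7064 -0.0809  0.0222] [ 0.7078 -0.0821  0.01  ]
disc top [ 0.5372 -0.1593] 0.13139293836651575
hull 30.57913341925992 [ 0.5545 -0.165   0.096 ] bow 25.57296167835333 post 22.788129742580296 0.09291427126257323 stud(z34) 25.317161252608546 stud 24.36327489076966 [ 0.6792 -0.0913  0.096 ]
```

The estimates agree on 1.3–2.4° still to go. I'll go back to the post, nudge about 1.5°, and check with a better wrist view.

{"op": "play_rows", "data": {
  "commands": [
    {"tx":-0.5,"ty":0,"tz":1,"rx":0,"ry":0,"rz":0,"claw":0},
    {"tx":-0.8,"ty":0,"tz":1,"rx":0,"ry":0,"rz":0,"claw":0},
    {"tx":-0.8,"ty":0,"tz":1,"rx":0,"ry":0,"rz":0,"claw":0},
    {"tx":0,"ty":0,"tz":1,"rx":0,"ry":0,"rz":0,"claw":0},
    {"tx":0,"ty":0,"tz":1,"rx":0,"ry":0,"rz":0,"claw":0},
    {"tx":0,"ty":0,"tz":1,"rx":0,"ry":0,"rz":0,"claw":0},
    {"tx":0,"ty":0,"tz":0.7,"rx":0,"ry":0,"rz":0,"claw":0},
    {"tx":0,"ty":0,"tz":0.4,"rx":0,"ry":0,"rz":0,"claw":0},
    {"tx":0,"ty":0,"tz":0,"rx":0,"ry":0,"rz":0,"claw":0},
    {"tx":0,"ty":0,"tz":0,"rx":0,"ry":0,"rz":0,"claw":0}
  ]
}}

```text
t: 10.92
tool_pos: [0.477, -0.0939, 0.0747]
ee_rot: [-3.141, -0.0, 2.119]
contact_force: [0.7, 0.5, -0.3]
width: 0.0004
```

{"op": "play_rows", "data": {
  "commands": [
    {"tx":0,"ty":0.07,"tz":0,"rx":0,"ry":0,"rz":0,"claw":0},
    {"tx":0,"ty":0.07,"tz":0,"rx":0,"ry":0,"rz":0,"claw":0},
    {"tx":0,"ty":0.07,"tz":0,"rx":0,"ry":0,"rz":0,"claw":0},
    {"tx":0,"ty":0.07,"tz":0,"rx":0,"ry":0,"rz":0,"claw":0},
    {"tx":0,"ty":0.02,"tz":0,"rx":0,"ry":0,"rz":0,"claw":0},
    {"tx":0,"ty":0,"tz":0,"rx":0,"ry":0,"rz":0,"claw":0},
    {"tx":0,"ty":0,"tz":0,"rx":0,"ry":0,"rz":0,"claw":0}
  ]
}}

```text
t: 11.5
tool_pos: [0.4847, -0.0891, 0.0745]
ee_rot: [-3.142, 0.0, 2.119]
contact_force: [-0.5, 0.1, 0.5]
width: -0.0002
```

{"op": "play_rows", "data": {
  "commands": [
    {"tx":0.01,"ty":0.045,"tz":0,"rx":0,"ry":0,"rz":0.12,"claw":0},
    {"tx":0.01,"ty":0.045,"tz":0,"rx":0,"ry":0,"rz":0.13,"claw":0},
    {"tx":0,"ty":0,"tz":0,"rx":0,"ry":0,"rz":0,"claw":0},
    {"tx":0,"ty":0,"tz":0,"rx":0,"ry":0,"rz":0,"claw":0},
    {"tx":0,"ty":-0.1,"tz":0,"rx":0,"ry":0,"rz":0,"claw":0},
    {"tx":0,"ty":-0.2,"tz":0,"rx":0,"ry":0,"rz":0,"claw":0},
    {"tx":0,"ty":0,"tz":-0.6,"rx":0,"ry":0,"rz":0,"claw":0},
    {"tx":0,"ty":0,"tz":-1,"rx":0,"ry":0,"rz":0,"claw":0},
    {"tx":0,"ty":0,"tz":-1,"rx":0,"ry":0,"rz":0,"claw":0},
    {"tx":-0.4,"ty":0.2,"tz":-1,"rx":0,"ry":0,"rz":0,"claw":0}
  ]
}}

```text
t: 12.33
tool_pos: [0.4886, -0.0988, 0.1838]
ee_rot: [-3.142, -0.0, 2.093]
contact_force: [-0.5, 0.3, 0.1]
width: -0.0002
```

{"op": "play_rows", "data": {
  "commands": [
    {"tx":-0.65,"ty":0.25,"tz":-1,"rx":0,"ry":0,"rz":0,"claw":0},
    {"tx":-0.65,"ty":0.25,"tz":-1,"rx":0,"ry":0,"rz":0,"claw":0},
    {"tx":0,"ty":0,"tz":-1,"rx":0,"ry":0,"rz":0,"claw":0},
    {"tx":0,"ty":0,"tz":-1,"rx":0,"ry":0,"rz":0,"claw":0},
    {"tx":0,"ty":0,"tz":-0.6,"rx":0,"ry":0,"rz":0,"claw":0},
    {"tx":0,"ty":0,"tz":0,"rx":0,"ry":0,"rz":0,"claw":0},
    {"tx":0,"ty":0,"tz":0,"rx":0,"ry":0,"rz":0,"claw":0},
    {"tx":0,"ty":0,"tz":0,"rx":0,"ry":0,"rz":0,"claw":0}
  ]
}}

```text
t: 13.0
tool_pos: [0.5221, -0.1256, 0.3194]
ee_rot: [-3.141, -0.001, 2.092]
contact_force: [0.3, 0.0, -0.4]
width: 0.0001
```

```bash
python3 - <<'E'
from ang import *
w=capture("wrist");np.save("w7.npy",w,allow_pickle=True);top()
print(read_state()["tool_pos"],proj(w,[[.554,-.163,.036],[.705,-.081,.034],[.685,-.093,.096]]))
cv2.imwrite("pics/w7.png",cv2.resize(w["color"][130:360,150:490,::-1],None,fx=2.35,fy=2.35,interpolation=cv2.INTER_CUBIC))
E
```

```text
[ 0.5221 -0.1255  0.3191] [[287.1517 203.3211]
 [421.6582 205.9878]
 [422.0457 222.3411]]
```

View pics/w7.png

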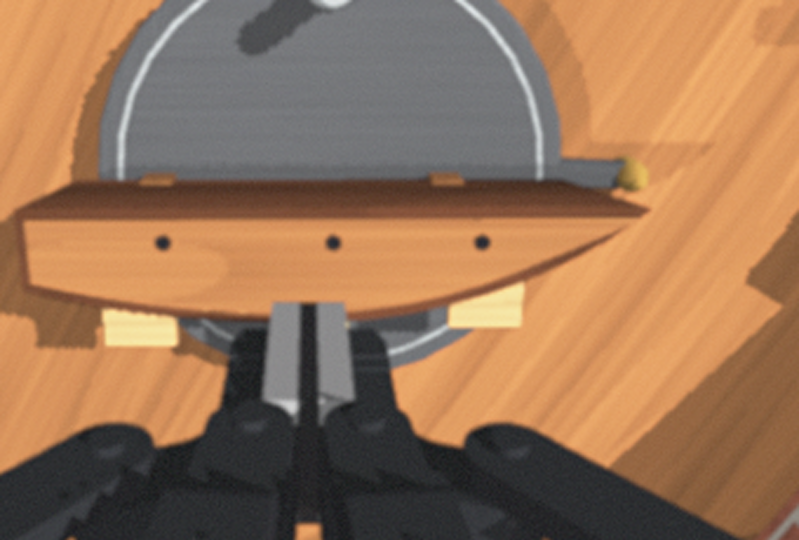

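Clean view: bow at crop (648,210), stern corner (22,220), stud blob centre about (634,174), fore ledge (486,306).

```bash
python3 - <<'E'
from ang import *
w=np.load("w7.npy",allow_pickle=True).item()
q=lambda u,v:(150+u/2.35-.3,130+v/2.35-.3)
h=cv2.cvtColor(w["color"],cv2.COLOR_RGB2HSV).astype(int)
u0,v0=map(int,q(634,174));print(h[v0-9:v0+10,u0,:2].tolist())
P=lambda u,v,z:plane(w,[q(u,v)],z)[0]
bow,st=P(648,210,.096),P(22,220,.096);print("hull",A(bow-st),np.linalg.norm(bow-st),(bow+st)/2)
edge=np.array([P(u,v,.096) for u,v in [(30,220),(150,218.5),(300,217.5),(450,216.5),(600,215)]]);print("edge",np.degrees(np.arctan(np.polyfit(edge[:,0],edge[:,1],1)[0])))
h3=cv2.cvtColor(w["color"],cv2.COLOR_RGB2HSV);pts=[]
cu,cv_=q(330,185)
for a in np.radians(list(range(186,240,4))+list(range(300,352,4))):
    for r in np.arange(125,60,-.5):
        u,v=cu+r*np.cos(a),cv_+r*np.sin(a)
        if h3[int(round(v)),int(round(u)),1]<70: pts.append((u,v));break
c,r=circ(plane(w,pts,.036));print("disc",c,r)
for z in(.02,.034,.04):
    s=P(634,174,z)
    for S in(c,((bow+st)/2)[:2]): print(z,s,A(s[:2]-S),np.hypot(*(s[:2]-S)),A(bow[:2]-S))
print("ledge",P(486,306,.092))
t=capture("top");print(plane(t,[(281.6,162)],.034))
E
```

```text
[[13, 145], [13, 145], [14, 144], [16, 147], [19, 151], [19, 150], [19, 153], [19, 151], [19, 149], [19, 148], [19, 149], [19, 147], [19, 149], [19, 145], [20, 148], [19, 146], [18, 144], [15, 147], [13, 149]]
hull 30.800758186499685 0.29432549237599026 [ 0.5596 -0.1634  0.096 ]
edge 30.344129262582804
disc [ 0.5568 -0.1606] 0.12305268139136906
0.02 [ 0.7078 -0.0807  0.02  ] 27.90865472891808 0.1708734318735191 29.33590890798359
0.02 [ 0.7078 -0.0807  0.02  ] 29.16907582534089 0.1696718601418678 30.800758186499692
0.034 [ 0.7008 -0.08    0.034 ] 29.25184022187328 0.16501355672177206 29.33590890798359
0.034 [ 0.7008 -0.08    0.034 ] 30.566466912750528 0.16390190110957942 30.800758186499692
0.04 [ 0.6977 -0.0797  0.04  ] 29.85699274662291 0.16253136922946096 29.33590890798359
0.04 [ 0.6977 -0.0797  0.04  ] 31.19575656028899 0.1614604257252134 30.800758186499692
ledge [ 0.6482 -0.1683  0.092 ]
[[ 0.7029 -0.0808  0.034 ]]
```

The picture allowance is used up, so I'll measure from blobs. A rigid fit of the post and ledge centroids between the start and present top images gives the spindle and the angle.

```bash
cat > fit.py <<'E'
from ang import *
from scipy.optimize import least_squares
def feats(c,img,roi=(262,150,365,258)):
    h=cv2.cvtColor(img,cv2.COLOR_RGB2HSV).astype(float);H,Sx,V=h[...,0],h[...,1],h[...,2]
    x0,y0,x1,y1=roi;o=np.zeros(H.shape,np.uint8);o[y0:y1,x0:x1]=1
    out=[]
    for m in ((H>18)&(H<30)&(Sx<125)&(V>175), (Sx<40)&(V>195)):
        n,L,s,ce=cv2.connectedComponentsWithStats((m&(o>0)).astype(np.uint8)); b=[]
        for i in range(1,n):
            if s[i,4]>=12: b.append((ce[i],s[i,4]))
        out.append(b)
    return out
E
python3 - <<'E'
from fit import *
t=capture("top");np.save("t7.npy",t,allow_pickle=True)
for im in (cv2.imread("pics/top0.png")[:,:,::-1].copy(),t["color"]):
    for b in feats(t,im): print([(x.round(1).tolist(),int(a)) for x,a in b])
E
```

```text
[([290.0, 183.6], 36), ([319.2, 187.9], 38), ([345.9, 198.6], 37)]
[([297.9, 240.7], 18)]
[([311.7, 177.3], 51)]
[]
```

{"op": "play_rows", "data": {
  "commands": [
    {"tx":1,"ty":0,"tz":0,"rx":0,"ry":0,"rz":0,"claw":0},
    {"tx":1,"ty":0,"tz":0,"rx":0,"ry":0,"rz":0,"claw":0},
    {"tx":1,"ty":0,"tz":0,"rx":0,"ry":0,"rz":0,"claw":0},
    {"tx":1,"ty":0,"tz":0,"rx":0,"ry":0,"rz":0,"claw":0},
    {"tx":1,"ty":0,"tz":0,"rx":0,"ry":0,"rz":0,"claw":0},
    {"tx":1,"ty":0,"tz":0,"rx":0,"ry":0,"rz":0,"claw":0},
    {"tx":1,"ty":0,"tz":0,"rx":0,"ry":0,"rz":0,"claw":0},
    {"tx":1,"ty":0,"tz":0,"rx":0,"ry":0,"rz":0,"claw":0}
  ]
}}

```text
t: 13.87
tool_pos: [0.4018, 0.0835, 0.3199]
ee_rot: [-3.141, -0.0, 2.092]
contact_force: [0.1, 0.5, -0.3]
width: 0.0003
```

```bash
cat >> fit.py <<'E'
def solve(t,L0,p0,L1,p1,stud):
    G=lambda L,p:np.vstack([plane(t,L,.092),plane(t,[p],.090)])[:,:2]
    A0,A1=G(L0,p0),G(L1,p1)
    X=np.array([75,-10,-95])/1e3
    def model(v):
        S,th,y=v[:2],v[2:4],v[4:7]
        loc=np.vstack([np.c_[X,y],[0,.1]])
        R=lambda a:np.array([[np.cos(a),-np.sin(a)],[np.sin(a),np.cos(a)]])
        return np.vstack([S+loc@R(a).T for a in th])
    r=least_squares(lambda v:(model(v)-np.vstack([A0,A1])).ravel(),[.555,-.163,1.24,.52,-.06,-.07,-.06])
    st=plane(t,[stud],.030)[0,:2]-r.x[:2]
    print("S",r.x[:2],"hull deg",np.degrees(r.x[2:4]),"y",r.x[4:7],"rms mm",1e3*np.sqrt((r.fun**2).mean()),"stud",A(st),np.hypot(*st))
    return r.x
E
python3 - <<'E'
from fit import *
t=capture("top");i0=cv2.imread("pics/top0.png")[:,:,::-1].copy()
f0=feats(t,i0);f1=feats(t,t["color"])
for b in f1: print([(x.round(1).tolist(),int(a)) for x,a in b])
_,f=ell(t,282,162,6,(16,120,120),(32,255,255));print(f[0])
L=lambda f:[x for x,a in sorted(f[0],key=lambda q:q[0][0])]
if len(f1[0])==3 and f1[1]: solve(t,L(f0),f0[1][0][0],L(f1),f1[1][0][0],f[0])
E
```

```text
[([311.7, 177.4], 49), ([330.7, 200.0], 51), ([343.9, 226.2], 49)]
[([279.5, 225.5], 26)]
(281.7314758300781, 162.0)
S [ 0.5526 -0.1597] hull deg [71.2241 29.64  ] y [-0.0548 -0.0702 -0.0653] rms mm 0.9865307916945276 stud 27.432303849474337 0.1700536039291588
```

```bash
python3 - <<'E'
from fit import *
w=np.load("w7.npy",allow_pickle=True).item()
h=cv2.cvtColor(w["color"],cv2.COLOR_RGB2HSV).astype(int)
for v in range(194,214): print(v," ".join("%2d/%3d"%(h[v,u,0],h[v,u,2]) for u in range(406,434)))
o=[(.706+.009*np.cos(a),-.0808+.009*np.sin(a)) for a in np.radians(range(0,360,15))]
for z in (.0,.01,.034):
    p=proj(w,[(x,y,z) for x,y in o]);print(z,p.min(0),p.max(0),p.mean(0))
E
```

```text
194 13/201 13/202 13/202 13/202 13/199 13/196 13/196 13/196 13/197 13/198 13/198 13/198 13/202 13/202 13/203 13/206 13/212 13/217 13/218 13/220 13/219 13/214 13/212 13/214 14/217 14/219 13/219 13/218
195 13/201 13/200 13/202 13/199 13/201 13/196 13/194 13/190 13/191 14/190 14/191 14/193 14/199 13/201 13/205 13/210 13/214 14/219 14/221 14/220 13/215 13/212 13/214 13/217 13/220 13/218 14/219 13/218
196 13/193 13/194 13/193 13/192 13/193 13/183 13/176 14/171 15/171 15/173 16/177 15/188 14/195 14/205 13/207 13/214 13/217 13/221 14/221 13/216 13/213 13/214 13/215 13/218 13/220 13/218 13/218 13/216
197 12/163 12/166 12/167 12/167 12/165 13/152 14/139 15/133 17/136 18/147 18/165 18/179 17/191 16/199 15/208 14/215 13/218 13/220 13/218 13/214 13/213 13/215 13/217 13/220 13/220 13/218 13/216 13/216
198  8/117  9/119 10/120 11/126 11/122 11/111 12/103 11/101 16/107 18/122 18/147 19/172 18/187 19/192 17/204 16/215 15/220 14/220 13/215 13/213 13/213 14/216 14/219 13/220 14/218 13/217 13/216 13/217
199 130/102 98/104 130/ 99 158/102 165/ 99 120/100 105/ 95 105/ 94 12/ 98 17/113 18/143 19/167 19/18
[... 2451 characters left out ...]
 15/170 15/185 14/205 15/221 14/228 14/233 15/236 15/236 15/234 14/232 14/230 14/231 14/234 15/236 15/235
212 12/ 96 12/100 12/106 13/124 13/164 13/202 12/218 13/224 12/221 13/209 13/205 13/209 13/216 13/222 14/224 14/228 14/234 14/235 15/235 15/237 15/235 14/235 14/231 14/232 15/233 15/235 15/235 15/233
213 11/ 96 10/ 96  9/100 11/115 12/145 12/179 13/197 13/203 13/203 13/210 13/223 14/231 14/234 15/235 15/236 15/235 15/235 15/237 15/236 15/235 15/234 14/232 15/232 15/233 15/235 15/235 15/234 15/229
0.0 [406.5279 192.7406] [419.4143 205.434 ] [412.9765 199.1043]
0.01 [409.0362 194.615 ] [422.1672 207.5396] [415.6075 201.095 ]
0.034 [415.477  199.4359] [429.2325 212.9497] [422.3615 206.2123]
```

The stud's height is ambiguous from the side. I'll turn the wrist 90° so the camera looks along the hull line from above it, where height no longer matters.

{"op": "play_rows", "data": {
  "commands": [
    {"tx":0,"ty":0,"tz":0,"rx":0,"ry":0,"rz":-1,"claw":0},
    {"tx":0,"ty":0,"tz":0,"rx":0,"ry":0,"rz":-1,"claw":0},
    {"tx":0,"ty":0,"tz":0,"rx":0,"ry":0,"rz":-1,"claw":0},
    {"tx":0,"ty":0,"tz":0,"rx":0,"ry":0,"rz":-1,"claw":0},
    {"tx":0,"ty":0,"tz":0,"rx":0,"ry":0,"rz":-1,"claw":0},
    {"tx":0,"ty":0,"tz":0,"rx":0,"ry":0,"rz":-1,"claw":0},
    {"tx":0,"ty":0,"tz":0,"rx":0,"ry":0,"rz":-1,"claw":0},
    {"tx":0,"ty":0,"tz":0,"rx":0,"ry":0,"rz":-1,"claw":0},
    {"tx":0,"ty":0,"tz":0,"rx":0,"ry":0,"rz":-1,"claw":0},
    {"tx":0,"ty":0,"tz":0,"rx":0,"ry":0,"rz":-1,"claw":0}
  ]
}}

```text
t: 14.75
tool_pos: [0.4028, 0.0825, 0.3199]
ee_rot: [-3.142, -0.001, -3.138]
contact_force: [0.1, -0.5, 0.2]
width: 0.0001
```

{"op": "play_rows", "data": {
  "commands": [
    {"tx":0,"ty":0,"tz":0,"rx":0,"ry":0,"rz":-1,"claw":0},
    {"tx":0,"ty":0,"tz":0,"rx":0,"ry":0,"rz":-1,"claw":0},
    {"tx":0,"ty":0,"tz":0,"rx":0,"ry":0,"rz":-1,"claw":0},
    {"tx":0,"ty":0,"tz":0,"rx":0,"ry":0,"rz":-1,"claw":0},
    {"tx":0,"ty":0,"tz":0,"rx":0,"ry":0,"rz":-1,"claw":0},
    {"tx":0,"ty":0,"tz":0,"rx":0,"ry":0,"rz":0,"claw":0}
  ]
}}

```text
t: 15.25
tool_pos: [0.4028, 0.0825, 0.3199]
ee_rot: [3.141, -0.001, -2.615]
contact_force: [0.5, -0.4, 0.7]
width: 0.0001
```

{"op": "play_rows", "data": {
  "commands": [
    {"tx":-0.36,"ty":-0.97,"tz":-0.07,"rx":0,"ry":0,"rz":0,"claw":0},
    {"tx":-0.36,"ty":-0.97,"tz":-0.07,"rx":0,"ry":0,"rz":0,"claw":0},
    {"tx":-0.36,"ty":-0.97,"tz":-0.07,"rx":0,"ry":0,"rz":0,"claw":0},
    {"tx":-0.36,"ty":-0.97,"tz":-0.07,"rx":0,"ry":0,"rz":0,"claw":0},
    {"tx":-0.36,"ty":-0.97,"tz":-0.07,"rx":0,"ry":0,"rz":0,"claw":0},
    {"tx":-0.36,"ty":-0.97,"tz":-0.07,"rx":0,"ry":0,"rz":0,"claw":0},
    {"tx":-0.36,"ty":-0.97,"tz":-0.07,"rx":0,"ry":0,"rz":0,"claw":0},
    {"tx":-0.36,"ty":-0.97,"tz":-0.07,"rx":0,"ry":0,"rz":0,"claw":0},
    {"tx":-0.36,"ty":-0.97,"tz":-0.07,"rx":0,"ry":0,"rz":0,"claw":0},
    {"tx":-0.36,"ty":-0.97,"tz":-0.07,"rx":0,"ry":0,"rz":0,"claw":0}
  ]
}}

```text
t: 16.08
tool_pos: [0.6426, -0.1171, 0.3408]
ee_rot: [3.141, -0.001, -2.624]
contact_force: [-0.1, 0.9, -0.5]
width: -0.0002
```

{"op": "play_rows", "data": {
  "commands": [
    {"tx":0,"ty":0,"tz":0,"rx":0,"ry":0,"rz":0,"claw":0},
    {"tx":0,"ty":0,"tz":0,"rx":0,"ry":0,"rz":0,"claw":0},
    {"tx":0,"ty":0,"tz":0,"rx":0,"ry":0,"rz":0,"claw":0}
  ]
}}

```text
t: 16.33
tool_pos: [0.6413, -0.1158, 0.3409]
ee_rot: [3.141, -0.001, -2.622]
contact_force: [-0.9, 0.6, -0.6]
width: -0.0001
```

```bash
python3 - <<'E'
from fit import *
w=capture("wrist");np.save("w8.npy",w,allow_pickle=True);R=w["view"]
print(read_state()["tool_pos"],"cam",-R[:3,:3].T@R[:3,3])
print(proj(w,[[.556,-.162,.096],[.706,-.081,.025],[.686,-.09,.096],[.425,-.237,.096],[.505,-.075,.09],[.648,-.168,.092]]).round(0).tolist())
h=cv2.cvtColor(w["color"],cv2.COLOR_RGB2HSV).astype(int)
for v in (80,110,140,170,200,220,230,235): # across the hull edge
    print(v,[tuple(h[v,u]) for u in range(262,304,3)])
E
```

```text
[ 0.6411 -0.1155  0.3413] cam [ 0.5771 -0.1531  0.4837]
[[283.0, 78.0], [280.0, 214.0], [282.0, 215.0], [283.0, -84.0], [379.0, 78.0], [237.0, 152.0]]
80 [(np.int64(13), np.int64(143), np.int64(223)), (np.int64(11), np.int64(106), np.int64(118)), (np.int64(130), np.int64(42), np.int64(55)), (np.int64(12), np.int64(116), np.int64(125)), (np.int64(13), np.int64(143), np.int64(223)), (np.int64(13), np.int64(151), np.int64(211)), (np.int64(11), np.int64(144), np.int64(133)), (np.int64(8), np.int64(104), np.int64(118)), (np.int64(84), np.int64(12), np.int64(110)), (np.int64(108), np.int64(11), np.int64(121)), (np.int64(105), np.int64(8), np.int64(121)), (np.int64(108), np.int64(11), np.int64(119)), (np.int64(107), np.int64(15), np.int64(123)), (np.int64(102), np.int64(10), np.int64(122))]
110 [(np.int64(13), np.int64(145), np.int64(224)), (np.int64(14), np.int64(141), np.int64(222)), (np.int64(13), np.int64(142), np.int64(221)), (np.int64(14), np.int64(144), np.int64(225)), (np.int64(14), np.int64(145), np.int64(225)), (np.int64(13), np.int64(148), np.int64(213)), (np.int64(11), np.int64(
[... 3524 characters left out ...]
35)), (np.int64(14), np.int64(141), np.int64(231))]
235 [(np.int64(14), np.int64(145), np.int64(221)), (np.int64(14), np.int64(145), np.int64(222)), (np.int64(14), np.int64(143), np.int64(227)), (np.int64(14), np.int64(144), np.int64(227)), (np.int64(14), np.int64(141), np.int64(224)), (np.int64(14), np.int64(145), np.int64(227)), (np.int64(13), np.int64(143), np.int64(220)), (np.int64(14), np.int64(144), np.int64(220)), (np.int64(13), np.int64(142), np.int64(214)), (np.int64(13), np.int64(145), np.int64(224)), (np.int64(15), np.int64(136), np.int64(236)), (np.int64(15), np.int64(140), np.int64(235)), (np.int64(15), np.int64(140), np.int64(234)), (np.int64(15), np.int64(142), np.int64(236))]
```

{"op": "play_rows", "data": {
  "commands": [
    {"tx":-0.8,"ty":0,"tz":0,"rx":0,"ry":0,"rz":0,"claw":0},
    {"tx":-0.8,"ty":0,"tz":0,"rx":0,"ry":0,"rz":0,"claw":0},
    {"tx":-0.8,"ty":0,"tz":0,"rx":0,"ry":0,"rz":0,"claw":0},
    {"tx":-0.8,"ty":0,"tz":0,"rx":0,"ry":0,"rz":0,"claw":0},
    {"tx":0,"ty":0,"tz":0,"rx":0,"ry":0,"rz":0,"claw":0},
    {"tx":0,"ty":0,"tz":0,"rx":0,"ry":0,"rz":0,"claw":0},
    {"tx":0,"ty":0,"tz":0,"rx":0,"ry":0,"rz":0,"claw":0}
  ]
}}

```text
t: 16.97
tool_pos: [0.7241, -0.0676, 0.3419]
ee_rot: [-3.141, 0.0, -2.62]
contact_force: [-0.4, 0.1, -0.0]
width: -0.0001
```

```bash
cat > off.py <<'E'
from fit import *
def off(w,show=True):
    h=cv2.cvtColor(w["color"],cv2.COLOR_RGB2HSV).astype(float);V=h[...,2]
    bow,sp=proj(w,[[.683,-.090,.096],[.556,-.162,.096]])
    E=[]
    for v in range(max(3,int(sp[1])-15),int(bow[1])-18):
        for u in range(264,300):
            if V[v,u]>=182>V[v,u+1] and V[v,u+3]<175 and V[v,u-3]>200: E.append((u+(V[v,u]-182)/(V[v,u]-V[v,u+1]),v));break
    E=np.array(E);P=plane(w,E,.096)[:,:2]
    for _ in range(3):
        l=cv2.fitLine(P.astype(np.float32),cv2.DIST_HUBER,0,.01,.01).ravel();d=l[:2]*np.sign(l[0]);p=l[2:]
        n=np.array([-d[1],d[0]]);e=(P-p)@n;P=P[abs(e)<.002]
    s=proj(w,[.706,-.081,.025])[0].astype(int)
    m=((h[...,0]>=16.5)&(h[...,0]<26)&(h[...,1]>100)).astype(np.uint8);k=np.zeros_like(m);k[s[1]-18:s[1]+18,s[0]-18:s[0]+18]=m[s[1]-18:s[1]+18,s[0]-18:s[0]+18]
    nn,L,st,ce=cv2.connectedComponentsWithStats(k);i=1+st[1:,4].argmax()
    print("cam",-w["view"][:3,:3].T@w["view"][:3,3],"edge deg",A(d),len(E),len(P),"rms",e.std()*1e3,"bow px",bow,"stud blob",ce[i],st[i])
    for z in(.015,.025,.034):
        q=plane(w,[ce[i]],z)[0,:2];o=(q-p)@n;print(z,q,"lateral mm",o*1e3,"deg",np.degrees(o/.172))
    return d,p
E
python3 - <<'E'
from off import *
w=capture("wrist");np.save("w9.npy",w,allow_pickle=True);off(np.load("w8.npy",allow_pickle=True).item());off(w)
E
```

```text
cam [ 0.5771 -0.1531  0.4837] edge deg 29.924414 131 117 rms 0.10891220320906174 bow px [282.8294 212.5072] stud blob [276.1875 214.625 ] [272 209  11  11  80]
0.015 [ 0.7124 -0.0833] lateral mm -4.7301645596716995 deg -1.5756887539043365
0.025 [ 0.7095 -0.0848] lateral mm -4.581401109208044 deg -1.5261334175242727
0.034 [ 0.7069 -0.0861] lateral mm -4.447514003790766 deg -1.4815336147822193
cam [ 0.6598 -0.1051  0.4847] edge deg 30.00881 106 95 rms 0.08456729473467868 bow px [282.5801 127.1364] stud blob [277.0448 143.8881] [271 138  13  13 134]
0.015 [ 0.7102 -0.0824] lateral mm -3.3581589140960073 deg -1.1186530971624233
0.025 [ 0.7092 -0.0828] lateral mm -3.2393540797351488 deg -1.0790774251006325
0.034 [ 0.7082 -0.0833] lateral mm -3.132429728810407 deg -1.043459320245031
```

The deck has a dark rim about 6 mm wide, so I need to know which boundary is the y=0 plane. The post, 100 mm from that plane, will settle it.

```bash
python3 - <<'E'
from off import *
for f in("w8","w9"):
    w=np.load(f+".npy",allow_pickle=True).item();d,p=off(w);n=np.array([-d[1],d[0]])
    h=cv2.cvtColor(w["color"],cv2.COLOR_RGB2HSV).astype(int)
    m=((h[...,1]<40)&(h[...,2]>175)).astype(np.uint8);c0=proj(w,[.505,-.075,.09])[0].astype(int)
    k=np.zeros_like(m);a,b=max(0,c0[1]-14),c0[1]+14;k[a:b,c0[0]-16:c0[0]+16]=m[a:b,c0[0]-16:c0[0]+16]
    if k.any():
        nn,L,st,ce=cv2.connectedComponentsWithStats(k);i=1+st[1:,4].argmax();q=plane(w,[ce[i]],.09)[0,:2]
        print(f,"post",ce[i],st[i],q,"dist from deck edge mm",(q-p)@n*1e3,"along",(q-np.array([.5558,-.162]))@d)
    for S in([.5558,-.162],[.5568,-.1606],[.5526,-.1597]): print("S lateral",(np.array(S)-p)@n*1e3)
    # outer edge of rim (to low saturation) 
    E=[]
    for v in range(60,165) if f=="w8" else range(10,60):
        for u in range(277,296):
            if h[v,u,1]>=60>h[v,u+1,1]: E.append((u+.5,v));break
    if E: Q=plane(w,E,.096)[:,:2];print("outer at z96 mm",np.median((Q-p)@n)*1e3,len(E))
w=np.load("w9.npy",allow_pickle=True).item();h=cv2.cvtColor(w["color"],cv2.COLOR_RGB2HSV)
for v in range(98,152,2): print(v," ".join("%2d/%3d"%(h[v,u,0],h[v,u,2]) for u in range(262,294,1)))
E
```

```text
cam [ 0.5771 -0.1531  0.4837] edge deg 29.924414 131 117 rms 0.10891220320906174 bow px [282.8294 212.5072] stud blob [276.1875 214.625 ] [272 209  11  11  80]
0.015 [ 0.7124 -0.0833] lateral mm -4.7301645596716995 deg -1.5756887539043365
0.025 [ 0.7095 -0.0848] lateral mm -4.581401109208044 deg -1.5261334175242727
0.034 [ 0.7069 -0.0861] lateral mm -4.447514003790766 deg -1.4815336147822193
w8 post [376.469   80.6899] [362  64  24  28 258] [ 0.5082 -0.0756] dist from deck edge mm 103.75501246148761 along 0.001839542532601872
S lateral 5.172006555422947
S lateral 5.886507435664351
S lateral 8.761723007783086
outer at z96 mm 5.0956099354962525 105
cam [ 0.6598 -0.1051  0.4847] edge deg 30.00881 106 95 rms 0.08456729473467868 bow px [282.5801 127.1364] stud blob [277.0448 143.8881] [271 138  13  13 134]
0.015 [ 0.7102 -0.0824] lateral mm -3.3581589140960073 deg -1.1186530971624233
0.025 [ 0.7092 -0.0828] lateral mm -3.2393540797351488 deg -1.0790774251006325
0.034 [ 0.7082 -0.0833] lateral mm -3.132429728810407 deg -1.043459320245031
w9 post [374.2557  15.4545] [367   0  16  48 176] [ 
[... 5734 characters left out ...]
29 15/230 15/230
146 16/242 16/242 16/241 15/238 14/231 14/227 13/224 13/221 14/197 16/167 19/159 20/178 19/207 20/227 22/236 22/239 23/239 22/237 21/234 21/228 19/224 17/217 14/214 13/214 13/214 13/212 13/212 13/219 14/226 14/231 14/230 14/229
148 15/241 15/241 16/242 16/242 15/240 15/235 14/229 14/226 14/221 14/208 15/184 18/179 19/193 19/216 20/226 21/232 21/234 21/234 20/232 19/229 17/225 15/222 14/218 13/216 13/215 13/215 13/218 14/224 14/230 14/233 15/231 14/231
150 16/241 16/241 16/241 16/240 15/237 15/234 14/230 14/228 14/228 14/227 14/225 14/219 15/212 16/212 17/215 18/219 18/222 18/226 17/228 15/229 14/228 14/227 14/226 14/223 14/222 13/220 13/218 14/223 14/229 15/231 15/233 14/231
```

The outer rim boundary is the sawn face: it passes through the spindle and lies 99 mm from the post. Measured from it, 2.6° remain, which matches the top-view fit of 2.2–2.4°. I'll push again, this time with the fingers' −x face.

{"op": "play_rows", "data": {
  "commands": [
    {"tx":0.77,"ty":0.34,"tz":0,"rx":0,"ry":0,"rz":0,"claw":0},
    {"tx":0.77,"ty":0.34,"tz":0,"rx":0,"ry":0,"rz":0,"claw":0},
    {"tx":0.77,"ty":0.34,"tz":0,"rx":0,"ry":0,"rz":0,"claw":0},
    {"tx":0.77,"ty":0.34,"tz":0,"rx":0,"ry":0,"rz":0,"claw":0},
    {"tx":0.77,"ty":0.34,"tz":0,"rx":0,"ry":0,"rz":0,"claw":0},
    {"tx":0.77,"ty":0.34,"tz":0,"rx":0,"ry":0,"rz":0,"claw":0},
    {"tx":0.77,"ty":0.34,"tz":0,"rx":0,"ry":0,"rz":0,"claw":0},
    {"tx":0.77,"ty":0.34,"tz":0,"rx":0,"ry":0,"rz":0,"claw":0},
    {"tx":0.77,"ty":0.34,"tz":0,"rx":0,"ry":0,"rz":0,"claw":0},
    {"tx":0.77,"ty":0.34,"tz":0,"rx":0,"ry":0,"rz":0,"claw":0}
  ]
}}

```text
t: 17.85
tool_pos: [0.4715, -0.0949, 0.3417]
ee_rot: [-3.141, 0.001, -2.621]
contact_force: [-0.1, 0.2, 0.2]
width: -0.0
```

{"op": "play_rows", "data": {
  "commands": [
    {"tx":0,"ty":0,"tz":1,"rx":0,"ry":0,"rz":0,"claw":0},
    {"tx":0,"ty":0,"tz":1,"rx":0,"ry":0,"rz":0,"claw":0},
    {"tx":0,"ty":0,"tz":1,"rx":0,"ry":0,"rz":0,"claw":0},
    {"tx":0,"ty":0,"tz":1,"rx":0,"ry":0,"rz":0,"claw":0},
    {"tx":0,"ty":0,"tz":1,"rx":0,"ry":0,"rz":0,"claw":0},
    {"tx":0,"ty":0,"tz":0.5,"rx":0,"ry":0,"rz":0,"claw":0},
    {"tx":0,"ty":0,"tz":0,"rx":0,"ry":0,"rz":0,"claw":0}
  ]
}}

```text
t: 18.43
tool_pos: [0.4717, -0.0946, 0.1732]
ee_rot: [3.139, -0.003, -2.621]
contact_force: [-0.0, -0.0, -0.7]
width: -0.0002
```

{"op": "play_rows", "data": {
  "commands": [
    {"tx":0,"ty":0,"tz":1,"rx":0,"ry":0,"rz":0,"claw":0},
    {"tx":0,"ty":0,"tz":1,"rx":0,"ry":0,"rz":0,"claw":0},
    {"tx":0,"ty":0,"tz":0.9,"rx":0,"ry":0,"rz":0,"claw":0},
    {"tx":0,"ty":0,"tz":0.4,"rx":0,"ry":0,"rz":0,"claw":0},
    {"tx":0,"ty":0,"tz":0,"rx":0,"ry":0,"rz":0,"claw":0},
    {"tx":-0.15,"ty":0,"tz":0,"rx":0,"ry":0,"rz":0,"claw":0},
    {"tx":-0.15,"ty":0,"tz":0,"rx":0,"ry":0,"rz":0,"claw":0},
    {"tx":-0.15,"ty":0,"tz":0,"rx":0,"ry":0,"rz":0,"claw":0},
    {"tx":0,"ty":0,"tz":0,"rx":0,"ry":0,"rz":0,"claw":0},
    {"tx":0,"ty":0,"tz":0,"rx":0,"ry":0,"rz":0,"claw":0}
  ]
}}

```text
t: 19.27
tool_pos: [0.486, -0.0879, 0.0782]
ee_rot: [-3.141, 0.001, -2.619]
contact_force: [0.5, -0.1, -0.0]
width: -0.0
```

{"op": "play_rows", "data": {
  "commands": [
    {"tx":-0.035,"ty":0,"tz":0,"rx":0,"ry":0,"rz":0,"claw":0},
    {"tx":-0.035,"ty":0,"tz":0,"rx":0,"ry":0,"rz":0,"claw":0}
  ]
}}

```text
t: 19.43
tool_pos: [0.4873, -0.087, 0.0776]
ee_rot: [-3.141, 0.0, -2.62]
contact_force: [-0.6, -0.2, 0.4]
width: 0.0002
```

{"op": "play_rows", "data": {
  "commands": [
    {"tx":-0.035,"ty":0,"tz":0,"rx":0,"ry":0,"rz":0,"claw":0},
    {"tx":-0.035,"ty":0,"tz":0,"rx":0,"ry":0,"rz":0,"claw":0}
  ]
}}

```text
t: 19.6
tool_pos: [0.489, -0.0859, 0.0774]
ee_rot: [3.142, -0.0, -2.62]
contact_force: [0.4, 0.5, -0.5]
width: 0.0001
```

```bash
python3 - <<'E'
from fit import *
w=capture("wrist")
h=cv2.cvtColor(w["color"],cv2.COLOR_RGB2HSV).astype(int)
print(read_state()["tool_pos"],read_state()["contact_force"],proj(w,[[.507,-.075,.09],[.507,-.075,.042],read_state()["tool_pos"]]).round(0).tolist())
E
```

```text
[ 0.4891 -0.0859  0.0774] [-0.2549  0.4904  1.3338] [[283.0, 331.0], [283.0, 278.0], [282.0, 274.0]]
```

{"op": "play_rows", "data": {
  "commands": [
    {"tx":-0.035,"ty":0,"tz":0,"rx":0,"ry":0,"rz":0,"claw":0},
    {"tx":-0.035,"ty":0,"tz":0,"rx":0,"ry":0,"rz":0,"claw":0}
  ]
}}

```text
t: 19.82
tool_pos: [0.4907, -0.0849, 0.0774]
ee_rot: [3.141, -0.0, -2.62]
contact_force: [-2.2, 0.6, 0.5]
width: -0.0001
```

{"op": "play_rows", "data": {
  "commands": [
    {"tx":-0.035,"ty":0,"tz":0,"rx":0,"ry":0,"rz":0,"claw":0},
    {"tx":-0.035,"ty":0,"tz":0,"rx":0,"ry":0,"rz":0,"claw":0}
  ]
}}

```text
t: 19.98
tool_pos: [0.4926, -0.0838, 0.0773]
ee_rot: [3.141, -0.0, -2.62]
contact_force: [-2.0, 0.5, 1.5]
width: -0.0001
```

```bash
python3 - <<'E'
from fit import *
t=capture("top")
for b in feats(t,t["color"]): print([(x.round(2).tolist(),int(a)) for x,a in b])
print(read_state()["tool_pos"],read_state()["contact_force"])
E
```

```text
[([312.75, 177.65], 48), ([331.0, 200.88], 49), ([343.19, 227.62], 48)]
[]
[ 0.4928 -0.0837  0.0774] [-1.958   0.5256 -0.8879]
```

{"op": "play_rows", "data": {
  "commands": [
    {"tx":0.1,"ty":0,"tz":0,"rx":0,"ry":0,"rz":0,"claw":0},
    {"tx":0.2,"ty":0,"tz":0,"rx":0,"ry":0,"rz":0,"claw":0},
    {"tx":0,"ty":0,"tz":-0.6,"rx":0,"ry":0,"rz":0,"claw":0},
    {"tx":0,"ty":0,"tz":-1,"rx":0,"ry":0,"rz":0,"claw":0},
    {"tx":0,"ty":0,"tz":-1,"rx":0,"ry":0,"rz":0,"claw":0},
    {"tx":0,"ty":0,"tz":-1,"rx":0,"ry":0,"rz":0,"claw":0},
    {"tx":0,"ty":0,"tz":-1,"rx":0,"ry":0,"rz":0,"claw":0},
    {"tx":-0.6,"ty":-0.28,"tz":-1,"rx":0,"ry":0,"rz":0,"claw":0},
    {"tx":-0.7,"ty":-0.3,"tz":-1,"rx":0,"ry":0,"rz":0,"claw":0},
    {"tx":-0.7,"ty":-0.3,"tz":-1,"rx":0,"ry":0,"rz":0,"claw":0}
  ]
}}

```text
t: 20.87
tool_pos: [0.5502, -0.0816, 0.3074]
ee_rot: [-3.141, 0.001, -2.62]
contact_force: [-0.2, -0.4, -0.1]
width: -0.0002
```

{"op": "play_rows", "data": {
  "commands": [
    {"tx":-0.8,"ty":-0.4,"tz":-0.8,"rx":0,"ry":0,"rz":0,"claw":0},
    {"tx":-0.9,"ty":-0.42,"tz":-0.3,"rx":0,"ry":0,"rz":0,"claw":0},
    {"tx":-0.9,"ty":-0.42,"tz":0,"rx":0,"ry":0,"rz":0,"claw":0},
    {"tx":-0.9,"ty":-0.42,"tz":0,"rx":0,"ry":0,"rz":0,"claw":0},
    {"tx":-0.9,"ty":-0.42,"tz":0,"rx":0,"ry":0,"rz":0,"claw":0},
    {"tx":-0.8,"ty":-0.4,"tz":0,"rx":0,"ry":0,"rz":0,"claw":0},
    {"tx":0,"ty":0,"tz":0,"rx":0,"ry":0,"rz":0,"claw":0},
    {"tx":0,"ty":0,"tz":0,"rx":0,"ry":0,"rz":0,"claw":0},
    {"tx":0,"ty":0,"tz":0,"rx":0,"ry":0,"rz":0,"claw":0}
  ]
}}

```text
t: 21.62
tool_pos: [0.7218, -0.0684, 0.3384]
ee_rot: [3.141, -0.0, -2.62]
contact_force: [0.4, -0.5, 0.2]
width: -0.0001
```

```bash
python3 - <<'E'
from off import *
w=capture("wrist");np.save("w10.npy",w,allow_pickle=True);print(read_state()["tool_pos"])
d,p=off(w);n=np.array([-d[1],d[0]])
h=cv2.cvtColor(w["color"],cv2.COLOR_RGB2HSV).astype(int)
E=[]
b=proj(w,[.685,-.092,.096])[0]
for v in range(10,int(b[1])-60):
    for u in range(270,300):
        if h[v,u,1]>=60>h[v,u+1,1]: E.append((u+.5,v));break
Q=plane(w,E,.096)[:,:2];print("outer mm",np.median((Q-p)@n)*1e3,len(E))
for v in range(int(b[1])-16,int(b[1])+24,2): print(v," ".join("%2d/%3d"%(h[v,u,0],h[v,u,2]) for u in range(266,294,1)))
E
```

```text
[ 0.7216 -0.0684  0.3389]
cam [ 0.6576 -0.1058  0.4812] edge deg 27.48853 108 108 rms 0.1251763627369032 bow px [282.0381 129.729 ] stud blob [276.5075 146.0373] [271 140  12  13 134]
0.015 [ 0.7101 -0.0825] lateral mm 4.142025355251433 deg 1.3797707644888524
0.025 [ 0.709 -0.083] lateral mm 4.2177690317999135 deg 1.4050021190878752
0.034 [ 0.708  -0.0834] lateral mm 4.285938340693539 deg 1.4277103382269938
outer mm 5.662587059509731 60
114 12/214 13/230 14/232 14/229 13/222 14/221 13/218 12/191 11/155 10/134  9/137  9/131  6/114 15/105 108/120 110/122 120/118  7/128 11/166 13/199 13/209 13/205 13/206 13/205 13/207 13/207 13/205 13/208
116 12/182 13/219 14/231 14/227 14/223 14/221 13/216 12/191 12/153 10/136 10/136  9/129  3/119  0/113 96/118 107/120 111/119  6/139 12/185 13/211 13/214 13/212 14/210 13/208 13/209 13/208 13/206 13/208
118 11/158 12/185 12/220 14/227 13/224 14/223 13/216 12/183 12/147 10/134  9/138  9/141  7/129 150/117 110/118 100/121 95/114  7/141 11/190 13/216 14/217 14/215 13/213 13/212 13/213 13/212 13/209 13/212
120 12/173 11/169 12/198 13/221 14/223 13/221 13/21
[... 2695 characters left out ...]
23 19/220 19/215 18/210 16/203 14/207 13/213 13/222 14/228 15/230 14/230 14/230 14/229 14/230 14/229
148 14/223 14/223 13/222 13/212 15/180 18/155 20/166 19/194 19/217 20/229 22/237 22/240 21/237 21/234 21/230 20/224 18/219 15/217 14/214 13/217 14/224 15/229 14/229 15/230 14/230 14/229 14/231 14/231
150 14/227 14/226 14/228 14/222 13/214 15/187 17/173 19/184 19/207 20/222 21/231 21/235 21/234 21/233 20/231 19/226 16/220 14/218 13/219 14/222 14/230 14/231 15/233 15/232 14/232 15/230 14/231 14/231
152 14/226 14/227 14/228 14/227 14/228 14/225 14/218 15/210 17/204 18/214 19/218 19/221 19/224 18/226 17/228 15/228 14/228 14/224 13/225 14/225 14/232 15/236 15/235 14/234 14/232 15/232 14/232 15/231
```

The bow tip (u≈276.5–277.5) now lines up with the stud and arm (u≈276.6). The hull reads 27.5° against a stud bearing of 27.3°. Next is the big deadeye.

{"op": "play_rows", "data": {
  "commands": [
    {"tx":-0.1,"ty":0.95,"tz":0,"rx":0,"ry":0,"rz":0,"claw":0},
    {"tx":-0.1,"ty":0.95,"tz":0,"rx":0,"ry":0,"rz":0,"claw":0},
    {"tx":-0.1,"ty":0.95,"tz":0,"rx":0,"ry":0,"rz":0,"claw":0},
    {"tx":-0.1,"ty":0.95,"tz":0,"rx":0,"ry":0,"rz":0,"claw":0},
    {"tx":-0.1,"ty":0.95,"tz":0,"rx":0,"ry":0,"rz":0,"claw":0},
    {"tx":-0.1,"ty":0.95,"tz":0,"rx":0,"ry":0,"rz":0,"claw":0},
    {"tx":-0.1,"ty":0.95,"tz":0,"rx":0,"ry":0,"rz":0,"claw":0},
    {"tx":-0.1,"ty":0.95,"tz":0,"rx":0,"ry":0,"rz":0,"claw":0},
    {"tx":-0.1,"ty":0.95,"tz":0,"rx":0,"ry":0,"rz":0,"claw":0},
    {"tx":-0.1,"ty":0.95,"tz":0,"rx":0,"ry":0,"rz":0,"claw":0}
  ]
}}

```text
t: 22.5
tool_pos: [0.6047, 0.1945, 0.3395]
ee_rot: [-3.141, 0.002, -2.62]
contact_force: [0.7, -0.3, 0.0]
width: 0.0005
```

{"op": "play_rows", "data": {
  "commands": [
    {"tx":0,"ty":0.95,"tz":0.2,"rx":0,"ry":0,"rz":0,"claw":0},
    {"tx":0,"ty":0,"tz":1,"rx":0,"ry":0,"rz":0,"claw":0},
    {"tx":0,"ty":0,"tz":1,"rx":0,"ry":0,"rz":0,"claw":0},
    {"tx":0,"ty":0,"tz":1,"rx":0,"ry":0,"rz":0,"claw":0},
    {"tx":0,"ty":0,"tz":1,"rx":0,"ry":0,"rz":0,"claw":0},
    {"tx":0,"ty":0,"tz":1,"rx":0,"ry":0,"rz":0,"claw":0},
    {"tx":0,"ty":0,"tz":1,"rx":0,"ry":0,"rz":0,"claw":0},
    {"tx":0,"ty":0,"tz":0,"rx":0,"ry":0,"rz":0,"claw":0},
    {"tx":0,"ty":0,"tz":0,"rx":0,"ry":0,"rz":0,"claw":0}
  ]
}}

```text
t: 23.25
tool_pos: [0.5913, 0.2181, 0.1526]
ee_rot: [3.141, -0.001, -2.62]
contact_force: [0.3, 0.2, 0.5]
width: 0.0001
```

```bash
python3 - <<'E'
from off import *
p=read_state()["tool_pos"];print(p)
w=capture("wrist");print("deadeye px",proj(w,[.592,.219,.014]))
c=proj(w,[.592,.219,.011])[0].astype(int)
try:
    h=cv2.cvtColor(w["color"],cv2.COLOR_RGB2HSV);cn,f=ell(w,int(c[0]),int(c[1]),40,(15,40,170),(40,115,255));print(f,plane(w,[f[0]],.011))
except Exception as e: print(e)
t=capture("top");f1=feats(t,t["color"])
i0=cv2.imread("pics/top0.png")[:,:,::-1].copy();f0=feats(t,i0)
for b in f1: print([(x.round(1).tolist(),int(a)) for x,a in b])
L=lambda f:[x for x,a in sorted(f[0],key=lambda q:q[0][0])]
if len(f1[0])==3 and f1[1]:
    x=solve(t,L(f0),f0[1][0][0],L(f1),f1[1][0][0],(281.65,162)); print("fore",plane(t,[L(f1)[0]],.092))
E
```

```text
[0.5913 0.2181 0.1526]
deadeye px [[282.0581 196.2021]]
((280.5539855957031, 195.49774169921875), (41.58754348754883, 41.974693298339844), 103.1195297241211) [[0.5928 0.218  0.011 ]]
[([312.8, 177.6], 54), ([330.9, 201.0], 51), ([343.0, 227.8], 52)]
[]
```

The close-up puts the deadeye at (0.5928, 0.218), under 2 mm from the TCP. I'll descend to 20 mm above it and hold.

{"op": "play_rows", "data": {
  "commands": [
    {"tx":0,"ty":0,"tz":1,"rx":0,"ry":0,"rz":0,"claw":0},
    {"tx":-0.03,"ty":0,"tz":1,"rx":0,"ry":0,"rz":0,"claw":0},
    {"tx":0,"ty":0,"tz":1,"rx":0,"ry":0,"rz":0,"claw":0},
    {"tx":0,"ty":0,"tz":0.5,"rx":0,"ry":0,"rz":0,"claw":0},
    {"tx":0,"ty":0,"tz":0.3,"rx":0,"ry":0,"rz":0,"claw":0},
    {"tx":0,"ty":0,"tz":0.1,"rx":0,"ry":0,"rz":0,"claw":0},
    {"tx":0,"ty":0,"tz":0,"rx":0,"ry":0,"rz":0,"claw":0},
    {"tx":0,"ty":0,"tz":0,"rx":0,"ry":0,"rz":0,"claw":0}
  ]
}}

```text
t: 24.02
tool_pos: [0.5938, 0.2194, 0.0374]
ee_rot: [-3.141, 0.002, -2.62]
contact_force: [0.1, -0.3, 0.6]
width: -0.0001
```

{"op": "play_rows", "data": {
  "commands": [
    {"tx":0,"ty":0,"tz":0,"rx":0,"ry":0,"rz":0,"claw":0},
    {"tx":0,"ty":0,"tz":0,"rx":0,"ry":0,"rz":0,"claw":0},
    {"tx":0,"ty":0,"tz":0,"rx":0,"ry":0,"rz":0,"claw":0},
    {"tx":0,"ty":0,"tz":0,"rx":0,"ry":0,"rz":0,"claw":0},
    {"tx":0,"ty":0,"tz":0,"rx":0,"ry":0,"rz":0,"claw":0},
    {"tx":0,"ty":0,"tz":0,"rx":0,"ry":0,"rz":0,"claw":0},
    {"tx":0,"ty":0,"tz":0,"rx":0,"ry":0,"rz":0,"claw":0},
    {"tx":0,"ty":0,"tz":0,"rx":0,"ry":0,"rz":0,"claw":0},
    {"tx":0,"ty":0,"tz":0,"rx":0,"ry":0,"rz":0,"claw":0},
    {"tx":0,"ty":0,"tz":0,"rx":0,"ry":0,"rz":0,"claw":0}
  ]
}}

```text
t: 24.85
tool_pos: [0.5929, 0.2191, 0.0353]
ee_rot: [3.142, -0.0, -2.62]
contact_force: [-0.8, -0.1, -0.1]
width: 0.0001
```

{"op": "play_rows", "data": {
  "commands": [
    {"tx":0,"ty":0,"tz":0,"rx":0,"ry":0,"rz":0,"claw":0},
    {"tx":0,"ty":0,"tz":0,"rx":0,"ry":0,"rz":0,"claw":0},
    {"tx":0,"ty":0,"tz":0,"rx":0,"ry":0,"rz":0,"claw":0},
    {"tx":0,"ty":0,"tz":0,"rx":0,"ry":0,"rz":0,"claw":0},
    {"tx":0,"ty":0,"tz":0,"rx":0,"ry":0,"rz":0,"claw":0},
    {"tx":0,"ty":0,"tz":0,"rx":0,"ry":0,"rz":0,"claw":0},
    {"tx":0,"ty":0,"tz":0,"rx":0,"ry":0,"rz":0,"claw":0},
    {"tx":0,"ty":0,"tz":0,"rx":0,"ry":0,"rz":0,"claw":0},
    {"tx":0,"ty":0,"tz":0,"rx":0,"ry":0,"rz":0,"claw":0},
    {"tx":0,"ty":0,"tz":0,"rx":0,"ry":0,"rz":0,"claw":0}
  ]
}}

```text
t: 25.68
tool_pos: [0.5929, 0.2191, 0.0354]
ee_rot: [-3.142, -0.0, -2.62]
contact_force: [0.1, -0.3, -0.5]
width: -0.0
```

{"op": "play_rows", "data": {
  "commands": [
    {"tx":0,"ty":0,"tz":0,"rx":0,"ry":0,"rz":0,"claw":0},
    {"tx":0,"ty":0,"tz":0,"rx":0,"ry":0,"rz":0,"claw":0},
    {"tx":0,"ty":0,"tz":0,"rx":0,"ry":0,"rz":0,"claw":0},
    {"tx":0,"ty":0,"tz":0,"rx":0,"ry":0,"rz":0,"claw":0},
    {"tx":0,"ty":0,"tz":0,"rx":0,"ry":0,"rz":0,"claw":0},
    {"tx":0,"ty":0,"tz":0,"rx":0,"ry":0,"rz":0,"claw":0},
    {"tx":0,"ty":0,"tz":0,"rx":0,"ry":0,"rz":0,"claw":0},
    {"tx":0,"ty":0,"tz":0,"rx":0,"ry":0,"rz":0,"claw":0},
    {"tx":0,"ty":0,"tz":0,"rx":0,"ry":0,"rz":0,"claw":0},
    {"tx":0,"ty":0,"tz":0,"rx":0,"ry":0,"rz":0,"claw":0}
  ]
}}

```text
t: 26.52
tool_pos: [0.5929, 0.2191, 0.0354]
ee_rot: [-3.142, -0.0, -2.62]
contact_force: [1.1, 0.5, -0.0]
width: -0.0003
```

```bash
python3 - <<'E'
from fit import *
t=capture("top");f1=feats(t,t["color"])
L=[x for x,a in sorted(f1[0],key=lambda q:q[0][0])];print(plane(t,L,.092))
m=cv2.inRange(cv2.cvtColor(t["color"],cv2.COLOR_RGB2HSV),np.array((0,0,185)),np.array((180,60,255)))
n,_,s,ce=cv2.connectedComponentsWithStats(m[200:250,265:300]);print([(ce[i]+[265,200],s[i,4]) for i in range(1,n)])
w=np.load("w7.npy",allow_pickle=True).item()
h=cv2.cvtColor(w["color"],cv2.COLOR_RGB2HSV)
for (lo) in ((18,40,170),):
    _,f=ell(w,356,260,22,lo,(30,125,255));print("w7 ledge",f,plane(w,[f[0]],.092))
E
```

```text
[[ 0.6467 -0.173   0.092 ]
 [ 0.5763 -0.2265  0.092 ]
 [ 0.4963 -0.2618  0.092 ]]
[]
w7 ledge ((359.8917236328125, 261.231689453125), (15.29025936126709, 37.436946868896484), 78.22309112548828) [[ 0.6525 -0.1677  0.092 ]]
```

{"op": "play_rows", "data": {
  "commands": [
    {"tx":0,"ty":0,"tz":-0.5,"rx":0,"ry":0,"rz":0,"claw":0},
    {"tx":0,"ty":0,"tz":-1,"rx":0,"ry":0,"rz":0,"claw":0},
    {"tx":0,"ty":0,"tz":-1,"rx":0,"ry":0,"rz":0,"claw":0},
    {"tx":0,"ty":0,"tz":-1,"rx":0,"ry":0,"rz":0,"claw":0},
    {"tx":0,"ty":0,"tz":-1,"rx":0,"ry":0,"rz":0,"claw":0},
    {"tx":0,"ty":0,"tz":-1,"rx":0,"ry":0,"rz":0,"claw":0},
    {"tx":0.38,"ty":-0.94,"tz":-0.8,"rx":0,"ry":0,"rz":0,"claw":0},
    {"tx":0.38,"ty":-0.94,"tz":-0.5,"rx":0,"ry":0,"rz":0,"claw":0},
    {"tx":0.38,"ty":-0.94,"tz":-0.3,"rx":0,"ry":0,"rz":0,"claw":0},
    {"tx":0.38,"ty":-0.94,"tz":0,"rx":0,"ry":0,"rz":0,"claw":0}
  ]
}}

```text
t: 27.4
tool_pos: [0.61, 0.0975, 0.2527]
ee_rot: [-3.14, 0.004, -2.619]
contact_force: [0.5, 0.0, -0.3]
width: -0.0001
```

{"op": "play_rows", "data": {
  "commands": [
    {"tx":0.38,"ty":-0.94,"tz":0,"rx":0,"ry":0,"rz":0,"claw":0},
    {"tx":0.38,"ty":-0.94,"tz":0,"rx":0,"ry":0,"rz":0,"claw":0},
    {"tx":0.38,"ty":-0.94,"tz":0,"rx":0,"ry":0,"rz":0,"claw":0},
    {"tx":0.38,"ty":-0.94,"tz":0,"rx":0,"ry":0,"rz":0,"claw":0},
    {"tx":0.38,"ty":-0.94,"tz":0,"rx":0,"ry":0,"rz":0,"claw":0},
    {"tx":0.38,"ty":-0.94,"tz":0,"rx":0,"ry":0,"rz":0,"claw":0},
    {"tx":0.38,"ty":-0.94,"tz":0,"rx":0,"ry":0,"rz":0,"claw":0},
    {"tx":0.38,"ty":-0.94,"tz":0,"rx":0,"ry":0,"rz":0,"claw":0},
    {"tx":0.38,"ty":-0.94,"tz":0,"rx":0,"ry":0,"rz":0,"claw":0}
  ]
}}

```text
t: 28.15
tool_pos: [0.6469, -0.1741, 0.2499]
ee_rot: [-3.141, 0.001, -2.62]
contact_force: [0.3, 0.2, 0.6]
width: -0.0001
```

{"op": "play_rows", "data": {
  "commands": [
    {"tx":0,"ty":0,"tz":0,"rx":0,"ry":0,"rz":0,"claw":0},
    {"tx":0,"ty":0,"tz":0,"rx":0,"ry":0,"rz":0,"claw":0}
  ]
}}

```text
t: 28.32
tool_pos: [0.6469, -0.1739, 0.2492]
ee_rot: [-3.141, 0.0, -2.622]
contact_force: [0.5, 0.4, -0.1]
width: 0.0001
```

```bash
python3 - <<'E'
from off import *
print(read_state()["tool_pos"])
w=capture("wrist");np.save("w11.npy",w,allow_pickle=True)
c=proj(w,[.6475,-.1735,.092])[0];print(c)
h=cv2.cvtColor(w["color"],cv2.COLOR_RGB2HSV)
m=cv2.inRange(h,np.array((18,40,170)),np.array((30,125,255)))
n,_,s,ce=cv2.connectedComponentsWithStats(m)
for i in range(1,n):
    if s[i,4]>80: print(ce[i],s[i].tolist(),plane(w,[ce[i]],.092)[0])
E
```

```text
[ 0.6469 -0.1739  0.2492]
[281.7006 190.0871]
[266.3966  88.163 ] [255, 66, 24, 45, 1006] [ 0.58   -0.2264  0.092 ]
[281.0566 192.4151] [270, 171, 28, 40, 848] [ 0.6496 -0.1729  0.092 ]
```

{"op": "play_rows", "data": {
  "commands": [
    {"tx":-0.05,"ty":0,"tz":1,"rx":0,"ry":0,"rz":0,"claw":0},
    {"tx":0,"ty":0,"tz":1,"rx":0,"ry":0,"rz":0,"claw":0},
    {"tx":0,"ty":0,"tz":1,"rx":0,"ry":0,"rz":0,"claw":0},
    {"tx":0,"ty":0,"tz":0.7,"rx":0,"ry":0,"rz":0,"claw":0},
    {"tx":0,"ty":0,"tz":0.5,"rx":0,"ry":0,"rz":0,"claw":0},
    {"tx":0,"ty":0,"tz":0.3,"rx":0,"ry":0,"rz":0,"claw":0},
    {"tx":0,"ty":0,"tz":0.1,"rx":0,"ry":0,"rz":0,"claw":0},
    {"tx":0,"ty":0,"tz":0,"rx":0,"ry":0,"rz":0,"claw":0},
    {"tx":0,"ty":0,"tz":0,"rx":0,"ry":0,"rz":0,"claw":0}
  ]
}}

```text
t: 29.12
tool_pos: [0.649, -0.1718, 0.1119]
ee_rot: [-3.14, 0.001, -2.62]
contact_force: [-0.6, -0.7, 0.4]
width: 0.0003
```

{"op": "play_rows", "data": {
  "commands": [
    {"tx":0,"ty":0,"tz":0,"rx":0,"ry":0,"rz":0,"claw":0},
    {"tx":0,"ty":0,"tz":0,"rx":0,"ry":0,"rz":0,"claw":0},
    {"tx":0,"ty":0,"tz":0,"rx":0,"ry":0,"rz":0,"claw":0},
    {"tx":0,"ty":0,"tz":0,"rx":0,"ry":0,"rz":0,"claw":0},
    {"tx":0,"ty":0,"tz":0,"rx":0,"ry":0,"rz":0,"claw":0},
    {"tx":0,"ty":0,"tz":0,"rx":0,"ry":0,"rz":0,"claw":0},
    {"tx":0,"ty":0,"tz":0,"rx":0,"ry":0,"rz":0,"claw":0},
    {"tx":0,"ty":0,"tz":0,"rx":0,"ry":0,"rz":0,"claw":0},
    {"tx":0,"ty":0,"tz":0,"rx":0,"ry":0,"rz":0,"claw":0},
    {"tx":0,"ty":0,"tz":0,"rx":0,"ry":0,"rz":0,"claw":0}
  ]
}}

```text
t: 29.95
tool_pos: [0.6484, -0.1718, 0.1104]
ee_rot: [3.142, -0.0, -2.62]
contact_force: [-0.4, 0.3, -0.7]
width: -0.0002
```

{"op": "play_rows", "data": {
  "commands": [
    {"tx":0,"ty":0,"tz":0,"rx":0,"ry":0,"rz":0,"claw":0},
    {"tx":0,"ty":0,"tz":0,"rx":0,"ry":0,"rz":0,"claw":0},
    {"tx":0,"ty":0,"tz":0,"rx":0,"ry":0,"rz":0,"claw":0},
    {"tx":0,"ty":0,"tz":0,"rx":0,"ry":0,"rz":0,"claw":0},
    {"tx":0,"ty":0,"tz":0,"rx":0,"ry":0,"rz":0,"claw":0},
    {"tx":0,"ty":0,"tz":0,"rx":0,"ry":0,"rz":0,"claw":0},
    {"tx":0,"ty":0,"tz":0,"rx":0,"ry":0,"rz":0,"claw":0},
    {"tx":0,"ty":0,"tz":0,"rx":0,"ry":0,"rz":0,"claw":0},
    {"tx":0,"ty":0,"tz":0,"rx":0,"ry":0,"rz":0,"claw":0},
    {"tx":0,"ty":0,"tz":0,"rx":0,"ry":0,"rz":0,"claw":0}
  ]
}}

```text
t: 30.78
tool_pos: [0.6484, -0.1718, 0.1104]
ee_rot: [3.142, 0.0, -2.62]
contact_force: [0.3, 0.6, -0.1]
width: -0.0001
```

{"op": "play_rows", "data": {
  "commands": [
    {"tx":0,"ty":0,"tz":0,"rx":0,"ry":0,"rz":0,"claw":0},
    {"tx":0,"ty":0,"tz":0,"rx":0,"ry":0,"rz":0,"claw":0},
    {"tx":0,"ty":0,"tz":0,"rx":0,"ry":0,"rz":0,"claw":0},
    {"tx":0,"ty":0,"tz":0,"rx":0,"ry":0,"rz":0,"claw":0},
    {"tx":0,"ty":0,"tz":0,"rx":0,"ry":0,"rz":0,"claw":0},
    {"tx":0,"ty":0,"tz":0,"rx":0,"ry":0,"rz":0,"claw":0},
    {"tx":0,"ty":0,"tz":0,"rx":0,"ry":0,"rz":0,"claw":0},
    {"tx":0,"ty":0,"tz":0,"rx":0,"ry":0,"rz":0,"claw":0},
    {"tx":0,"ty":0,"tz":0,"rx":0,"ry":0,"rz":0,"claw":0},
    {"tx":0,"ty":0,"tz":0,"rx":0,"ry":0,"rz":0,"claw":0}
  ]
}}

```text
t: 31.62
tool_pos: [0.6484, -0.1718, 0.1104]
ee_rot: [3.142, -0.0, -2.62]
contact_force: [-0.1, 0.7, 0.1]
width: 0.0002
```

{"op": "play_rows", "data": {
  "commands": [
    {"tx":0,"ty":0,"tz":-0.5,"rx":0,"ry":0,"rz":0,"claw":0},
    {"tx":0,"ty":0,"tz":-1,"rx":0,"ry":0,"rz":0,"claw":0},
    {"tx":0,"ty":0,"tz":-1,"rx":0,"ry":0,"rz":0,"claw":0},
    {"tx":0,"ty":0,"tz":-1,"rx":0,"ry":0,"rz":0,"claw":0},
    {"tx":0,"ty":0,"tz":-1,"rx":0,"ry":0,"rz":0,"claw":0},
    {"tx":-0.2,"ty":0.5,"tz":-1,"rx":0,"ry":0,"rz":0,"claw":0},
    {"tx":-0.7,"ty":0.7,"tz":-1,"rx":0,"ry":0,"rz":0,"claw":0},
    {"tx":-0.9,"ty":0.8,"tz":-0.7,"rx":0,"ry":0,"rz":0,"claw":0},
    {"tx":-0.1,"ty":0.2,"tz":-0.5,"rx":0,"ry":0,"rz":0,"claw":0},
    {"tx":0,"ty":0,"tz":0,"rx":0,"ry":0,"rz":0,"claw":0}
  ]
}}

```text
t: 32.45
tool_pos: [0.6653, -0.0846, 0.3461]
ee_rot: [-3.138, 0.004, -2.617]
contact_force: [0.0, -0.3, 0.4]
width: -0.0001
```

{"op": "play_rows", "data": {
  "commands": [
    {"tx":0,"ty":0,"tz":0,"rx":0,"ry":0,"rz":0,"claw":0},
    {"tx":0,"ty":0,"tz":0,"rx":0,"ry":0,"rz":0,"claw":0}
  ]
}}

```text
t: 32.62
tool_pos: [0.6645, -0.0873, 0.3402]
ee_rot: [3.141, -0.001, -2.62]
contact_force: [-0.5, 0.1, 0.2]
width: -0.0001
```

```bash
python3 - <<'E'
from off import *
w=capture("wrist");print(read_state()["tool_pos"],read_state()["t"])
try: off(w)
except Exception as e: print("edge fit failed",e)
t=capture("top")
print([(x.round(1).tolist(),int(a)) for x,a in feats(t,t["color"])[0]])
_,f=ell(t,188,199,9,(15,40,150),(40,115,255));print("deadeye",f[0])
E
```

```text
[ 0.6644 -0.0875  0.3397] 32.6667
cam [ 0.6003 -0.1247  0.483 ] edge deg 27.5287 81 78 rms 0.1478481436069176 bow px [271.0431 183.5788] stud blob [267.8829 190.4054] [262 184  12  13 111]
0.015 [ 0.7107 -0.0818] lateral mm 4.6174165093411865 deg 1.538130687437668
0.025 [ 0.7084 -0.0827] lateral mm 4.8947174245094 deg 1.6305037810089114
0.034 [ 0.7062 -0.0835] lateral mm 5.144288248160808 deg 1.713639565223036
[([331.0, 201.1], 53), ([343.0, 227.8], 53)]
deadeye (186.7374725341797, 198.6376495361328)
```

```bash
python3 -c "from rig import *;print(sign_off())"
```

```text
the job is handed in; nothing more can be done
None
```

The turntable is turned, both pointings are done in the order asked, and I handed the job in at about 32.7 s. No verdict was reported.

- **Turntable:** I pushed it clockwise by the post with closed fingers, in several short pushes, with at most about 3 N on the sensor. The last check puts the hull at 27.5°. The stud lies within about 0.5 mm of the sawn-face line, which is roughly 0.2°.
- **Larger deadeye:** I held for about 2.5 s at (0.593, 0.219), 21 mm above its top. The close-up measurement put its middle at (0.593, 0.218).
- **Fore ledge:** I held for about 2.5 s at (0.648, −0.172), 18 mm above its top. The wrist view put its middle at (0.650, −0.173) and the top view at (0.647, −0.173).
- **After the holds:** The arm is raised clear. The deadeye was still in place, and the hull angle had not changed. I did not re-check the other loose items one by one.

**Where checks disagreed:**
- **Cameras:** the wrist and top cameras differed by about 3 mm in x, so I aimed at or between their readings.
- **Alignment:** early estimates of the angle still to go ranged from 1° to 2.6°, because the deck has a dark rim about 5 mm wide. I took the rim's outer edge as the sawn face, since it passes through the spindle and lies 99 mm from the post.
- **Pictures:** the 12-picture limit was used up before the last push, so the final checks are from pixel measurements only. The last top-view refit could not run because the post's highlight was not found, and the fore ledge was hidden in the closing top view.

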